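# Restock the studio's gravity paint rack

### The job

Restock the sloping paint rack: stand every tin and carton from the table, and the one that is queued in the wrong lane, in its own lane so that it slides down into the queue; round tins belong in the lane with a tin at its stop, square cartons in the lane with a carton at its stop. When all are in, take out the two that stood at the stops for today's painting, and stand the tin in the middle of the round cork mat and the carton in the middle of the square white tile. Leave the jar, brush and pebble alone.

Things in the scene. Friction and masses are not known exactly. Their poses are not given: they have to be found in the camera images.
- rack: the fixed plywood gravity rack with two open-topped sloping lanes side by side (centre lines 110 mm apart); origin on the table under its middle, z up, the lanes fall towards its +y; the stop ends stand about 35 mm over the table, the open loading ends about 118 mm (lane floor)
- lane_a (a point): first (nearer the robot) lane: its floor, mid-width, at the stop's face; x uphill, y across, z square to the floor. 320 mm long, 54 mm wide inside; walls 5 mm thick, 16 mm high; stop 34 mm high; falls 0.262 rad (15 deg) to the stop. Slick: items slide down by themselves. A standing item's origin is at y = z = 0, its z along this z; front one at x = 23 mm, next 69
- lane_b (a point): second (farther) lane: its floor, mid-width, at the stop's face; x uphill, y across, z square to the floor. 320 mm long, 54 mm wide inside; walls 5 mm thick, 16 mm high; stop 34 mm high; falls 0.262 rad (15 deg) to the stop. Slick: items slide down by themselves. A standing item's origin is at y = z = 0, its z along this z; front one at x = 23 mm, next 69
- tin_front: a round steel paint tin with a paper band, diameter 46 mm, height 56 mm, 100 to 210 g, glossy; origin at the centre of its underside, z axis up through its lid. At the start it stands at the stop of one of the lanes and so marks the tin lane; it is the oldest tin and goes to the mat at the end
- carton_front: a square cardboard paint carton, 46 x 46 mm and 56 mm tall, 80 to 170 g, glossy; origin at the centre of its underside, z axis up, sides along its x and y. At the start it stands at the stop of the other lane and so marks the carton lane; it goes to the tile at the end
- tin_stray: a round steel paint tin with a paper band, diameter 46 mm, height 56 mm, 100 to 210 g, glossy; origin at the centre of its underside, z axis up through its lid. If present it starts in the carton lane, queued behind the front carton, where it does not belong
- carton_stray: a square cardboard paint carton, 46 x 46 mm and 56 mm tall, 80 to 170 g, glossy; origin at the centre of its underside, z axis up, sides along its x and y. If present it starts in the tin lane, queued behind the front tin, where it does not belong. Exactly one of the two strays is present
- tin_1: a round steel paint tin with a paper band, diameter 46 mm, height 56 mm, 100 to 210 g, glossy; origin at the centre of its underside, z axis up through its lid. Stands on the table at the start, or is absent
- carton_1: a square cardboard paint carton, 46 x 46 mm and 56 mm tall, 80 to 170 g, glossy; origin at the centre of its underside, z axis up, sides along its x and y. Stands on the table at the start, or is absent
- tin_2: a round steel paint tin with a paper band, diameter 46 mm, height 56 mm, 100 to 210 g, glossy; origin at the centre of its underside, z axis up through its lid. Stands on the table at the start, or is absent
- carton_2: a square cardboard paint carton, 46 x 46 mm and 56 mm tall, 80 to 170 g, glossy; origin at the centre of its underside, z axis up, sides along its x and y. Stands on the table at the start, or is absent
- tin_3: a round steel paint tin with a paper band, diameter 46 mm, height 56 mm, 100 to 210 g, glossy; origin at the centre of its underside, z axis up through its lid. Stands on the table at the start, or is absent
- carton_3: a square cardboard paint carton, 46 x 46 mm and 56 mm tall, 80 to 170 g, glossy; origin at the centre of its underside, z axis up, sides along its x and y. Stands on the table at the start, or is absent
- mat_top (a point): centre of the upper face of the round cork mat, a fixed disc 100 mm across and 6 mm thick on the table beyond the rack's stop end; z up
- tile_top (a point): centre of the upper face of the square white ceramic tile, fixed, 100 x 100 mm and 6 mm thick, on the table beside the cork mat; z up
- water_jar: an open green glass water jar, 72 mm wide, 85 mm tall, origin at the centre of its underside; a bystander
- brush: a paint brush 195 mm long lying on the table, origin at its middle; a bystander
- pebble: a grey pebble 52 mm wide, 23 mm high, origin under its centre; a bystander

How it is judged:
On the way:
1. every tin stands in the tin lane and every carton in the carton lane, flat on the lane floor, slid down into its queue, with the front tin and the front carton still at the stops ((((x of tin_1 in the frame of lane_a between 0.012 and 0.225 m and y of tin_1 in the frame of lane_a between -0.012 and 0.012 m and z of tin_1 in the frame of lane_a between -0.006 and 0.008 m and angle between the z axis of tin_1 and the z axis of lane_a, either way round below 0.15 rad and linear speed of tin_1 below 0.03 m/s) and (x of tin_2 in the frame of lane_a between 0.012 and 0.225 m and y of tin_2 in the frame of lane_a between -0.012 and 0.012 m and z of tin_2 in the frame of lane_a between -0.006 and 0.008 m and angle between the z axis of tin_2 and the z axis of lane_a, either way round below 0.15 rad and linear speed of tin_2 below 0.03 m/s) and (x of tin_3 in the frame of lane_a between 0.012 and 0.225 m and y of tin_3 in the frame of lane_a between -0.012 and 0.012 m and z of tin_3 in the frame of lane_a between -0.006 and 0.008 m and angle between the z axis of tin_3 and the z axis of lane_a, either way round below 0.15 rad and linear speed of tin_3 below 0.03 m/s) and (x of tin_stray in the frame of lane_a between 0.012 and 0.225 m and y of tin_stray in the frame of lane_a between -0.012 and 0.012 m and z of tin_stray in the frame of lane_a between -0.006 and 0.008 m and angle between the z axis of tin_stray and the z axis of lane_a, either way round below 0.15 rad and linear speed of tin_stray below 0.03 m/s) and (x of carton_1 in the frame of lane_b between 0.012 and 0.225 m and y of carton_1 in the frame of lane_b between -0.012 and 0.012 m and z of carton_1 in the frame of lane_b between -0.006 and 0.008 m and angle between the z axis of carton_1 and the z axis of lane_b, either way round below 0.15 rad and linear speed of carton_1 below 0.03 m/s) and (x of carton_2 in the frame of lane_b between 0.012 and 0.225 m and y of carton_2 in the frame of lane_b between -0.012 and 0.012 m and z of carton_2 in the frame of lane_b between -0.006 and 0.008 m and angle between the z axis of carton_2 and the z axis of lane_b, either way round below 0.15 rad and linear speed of carton_2 below 0.03 m/s) and (x of carton_3 in the frame of lane_b between 0.012 and 0.225 m and y of carton_3 in the frame of lane_b between -0.012 and 0.012 m and z of carton_3 in the frame of lane_b between -0.006 and 0.008 m and angle between the z axis of carton_3 and the z axis of lane_b, either way round below 0.15 rad and linear speed of carton_3 below 0.03 m/s) and (x of carton_stray in the frame of lane_b between 0.012 and 0.225 m and y of carton_stray in the frame of lane_b between -0.012 and 0.012 m and z of carton_stray in the frame of lane_b between -0.006 and 0.008 m and angle between the z axis of carton_stray and the z axis of lane_b, either way round below 0.15 rad and linear speed of carton_stray below 0.03 m/s) and (x of tin_front in the frame of lane_a between 0.012 and 0.035 m and y of tin_front in the frame of lane_a between -0.012 and 0.012 m and z of tin_front in the frame of lane_a between -0.006 and 0.008 m and angle between the z axis of tin_front and the z axis of lane_a, either way round below 0.15 rad and linear speed of tin_front below 0.03 m/s) and (x of carton_front in the frame of lane_b between 0.012 and 0.035 m and y of carton_front in the frame of lane_b between -0.012 and 0.012 m and z of carton_front in the frame of lane_b between -0.006 and 0.008 m and angle between the z axis of carton_front and the z axis of lane_b, either way round below 0.15 rad and linear speed of carton_front below 0.03 m/s)) or ((x of tin_1 in the frame of lane_b between 0.012 and 0.225 m and y of tin_1 in the frame of lane_b between -0.012 and 0.012 m and z of tin_1 in the frame of lane_b between -0.006 and 0.008 m and angle between the z axis of tin_1 and the z axis of lane_b, either way round below 0.15 rad and linear speed of tin_1 below 0.03 m/s) and (x of tin_2 in the frame of lane_b between 0.012 and 0.225 m and y of tin_2 in the frame of lane_b between -0.012 and 0.012 m and z of tin_2 in the frame of lane_b between -0.006 and 0.008 m and angle between the z axis of tin_2 and the z axis of lane_b, either way round below 0.15 rad and linear speed of tin_2 below 0.03 m/s) and (x of tin_3 in the frame of lane_b between 0.012 and 0.225 m and y of tin_3 in the frame of lane_b between -0.012 and 0.012 m and z of tin_3 in the frame of lane_b between -0.006 and 0.008 m and angle between the z axis of tin_3 and the z axis of lane_b, either way round below 0.15 rad and linear speed of tin_3 below 0.03 m/s) and (x of tin_stray in the frame of lane_b between 0.012 and 0.225 m and y of tin_stray in the frame of lane_b between -0.012 and 0.012 m and z of tin_stray in the frame of lane_b between -0.006 and 0.008 m and angle between the z axis of tin_stray and the z axis of lane_b, either way round below 0.15 rad and linear speed of tin_stray below 0.03 m/s) and (x of carton_1 in the frame of lane_a between 0.012 and 0.225 m and y of carton_1 in the frame of lane_a between -0.012 and 0.012 m and z of carton_1 in the frame of lane_a between -0.006 and 0.008 m and angle between the z axis of carton_1 and the z axis of lane_a, either way round below 0.15 rad and linear speed of carton_1 below 0.03 m/s) and (x of carton_2 in the frame of lane_a between 0.012 and 0.225 m and y of carton_2 in the frame of lane_a between -0.012 and 0.012 m and z of carton_2 in the frame of lane_a between -0.006 and 0.008 m and angle between the z axis of carton_2 and the z axis of lane_a, either way round below 0.15 rad and linear speed of carton_2 below 0.03 m/s) and (x of carton_3 in the frame of lane_a between 0.012 and 0.225 m and y of carton_3 in the frame of lane_a between -0.012 and 0.012 m and z of carton_3 in the frame of lane_a between -0.006 and 0.008 m and angle between the z axis of carton_3 and the z axis of lane_a, either way round below 0.15 rad and linear speed of carton_3 below 0.03 m/s) and (x of carton_stray in the frame of lane_a between 0.012 and 0.225 m and y of carton_stray in the frame of lane_a between -0.012 and 0.012 m and z of carton_stray in the frame of lane_a between -0.006 and 0.008 m and angle between the z axis of carton_stray and the z axis of lane_a, either way round below 0.15 rad and linear speed of carton_stray below 0.03 m/s) and (x of tin_front in the frame of lane_b between 0.012 and 0.035 m and y of tin_front in the frame of lane_b between -0.012 and 0.012 m and z of tin_front in the frame of lane_b between -0.006 and 0.008 m and angle between the z axis of tin_front and the z axis of lane_b, either way round below 0.15 rad and linear speed of tin_front below 0.03 m/s) and (x of carton_front in the frame of lane_a between 0.012 and 0.035 m and y of carton_front in the frame of lane_a between -0.012 and 0.012 m and z of carton_front in the frame of lane_a between -0.006 and 0.008 m and angle between the z axis of carton_front and the z axis of lane_a, either way round below 0.15 rad and linear speed of carton_front below 0.03 m/s)))), for 0.2 s.
At the end, for the whole second after the job is handed in: All other tins and cartons stand in their lanes (within 0.15 rad and 12 mm, at most 180 mm from the stop); the first front tin stands upright on the cork mat and the first front carton on the tile, each within 30 mm of its centre; all at rest ((((x of tin_1 in the frame of lane_a between 0.012 and 0.18 m and y of tin_1 in the frame of lane_a between -0.012 and 0.012 m and z of tin_1 in the frame of lane_a between -0.006 and 0.008 m and angle between the z axis of tin_1 and the z axis of lane_a, either way round below 0.15 rad and linear speed of tin_1 below 0.03 m/s) and (x of tin_2 in the frame of lane_a between 0.012 and 0.18 m and y of tin_2 in the frame of lane_a between -0.012 and 0.012 m and z of tin_2 in the frame of lane_a between -0.006 and 0.008 m and angle between the z axis of tin_2 and the z axis of lane_a, either way round below 0.15 rad and linear speed of tin_2 below 0.03 m/s) and (x of tin_3 in the frame of lane_a between 0.012 and 0.18 m and y of tin_3 in the frame of lane_a between -0.012 and 0.012 m and z of tin_3 in the frame of lane_a between -0.006 and 0.008 m and angle between the z axis of tin_3 and the z axis of lane_a, either way round below 0.15 rad and linear speed of tin_3 below 0.03 m/s) and (x of tin_stray in the frame of lane_a between 0.012 and 0.18 m and y of tin_stray in the frame of lane_a between -0.012 and 0.012 m and z of tin_stray in the frame of lane_a between -0.006 and 0.008 m and angle between the z axis of tin_stray and the z axis of lane_a, either way round below 0.15 rad and linear speed of tin_stray below 0.03 m/s) and (x of carton_1 in the frame of lane_b between 0.012 and 0.18 m and y of carton_1 in the frame of lane_b between -0.012 and 0.012 m and z of carton_1 in the frame of lane_b between -0.006 and 0.008 m and angle between the z axis of carton_1 and the z axis of lane_b, either way round below 0.15 rad and linear speed of carton_1 below 0.03 m/s) and (x of carton_2 in the frame of lane_b between 0.012 and 0.18 m and y of carton_2 in the frame of lane_b between -0.012 and 0.012 m and z of carton_2 in the frame of lane_b between -0.006 and 0.008 m and angle between the z axis of carton_2 and the z axis of lane_b, either way round below 0.15 rad and linear speed of carton_2 below 0.03 m/s) and (x of carton_3 in the frame of lane_b between 0.012 and 0.18 m and y of carton_3 in the frame of lane_b between -0.012 and 0.012 m and z of carton_3 in the frame of lane_b between -0.006 and 0.008 m and angle between the z axis of carton_3 and the z axis of lane_b, either way round below 0.15 rad and linear speed of carton_3 below 0.03 m/s) and (x of carton_stray in the frame of lane_b between 0.012 and 0.18 m and y of carton_stray in the frame of lane_b between -0.012 and 0.012 m and z of carton_stray in the frame of lane_b between -0.006 and 0.008 m and angle between the z axis of carton_stray and the z axis of lane_b, either way round below 0.15 rad and linear speed of carton_stray below 0.03 m/s)) or ((x of tin_1 in the frame of lane_b between 0.012 and 0.18 m and y of tin_1 in the frame of lane_b between -0.012 and 0.012 m and z of tin_1 in the frame of lane_b between -0.006 and 0.008 m and angle between the z axis of tin_1 and the z axis of lane_b, either way round below 0.15 rad and linear speed of tin_1 below 0.03 m/s) and (x of tin_2 in the frame of lane_b between 0.012 and 0.18 m and y of tin_2 in the frame of lane_b between -0.012 and 0.012 m and z of tin_2 in the frame of lane_b between -0.006 and 0.008 m and angle between the z axis of tin_2 and the z axis of lane_b, either way round below 0.15 rad and linear speed of tin_2 below 0.03 m/s) and (x of tin_3 in the frame of lane_b between 0.012 and 0.18 m and y of tin_3 in the frame of lane_b between -0.012 and 0.012 m and z of tin_3 in the frame of lane_b between -0.006 and 0.008 m and angle between the z axis of tin_3 and the z axis of lane_b, either way round below 0.15 rad and linear speed of tin_3 below 0.03 m/s) and (x of tin_stray in the frame of lane_b between 0.012 and 0.18 m and y of tin_stray in the frame of lane_b between -0.012 and 0.012 m and z of tin_stray in the frame of lane_b between -0.006 and 0.008 m and angle between the z axis of tin_stray and the z axis of lane_b, either way round below 0.15 rad and linear speed of tin_stray below 0.03 m/s) and (x of carton_1 in the frame of lane_a between 0.012 and 0.18 m and y of carton_1 in the frame of lane_a between -0.012 and 0.012 m and z of carton_1 in the frame of lane_a between -0.006 and 0.008 m and angle between the z axis of carton_1 and the z axis of lane_a, either way round below 0.15 rad and linear speed of carton_1 below 0.03 m/s) and (x of carton_2 in the frame of lane_a between 0.012 and 0.18 m and y of carton_2 in the frame of lane_a between -0.012 and 0.012 m and z of carton_2 in the frame of lane_a between -0.006 and 0.008 m and angle between the z axis of carton_2 and the z axis of lane_a, either way round below 0.15 rad and linear speed of carton_2 below 0.03 m/s) and (x of carton_3 in the frame of lane_a between 0.012 and 0.18 m and y of carton_3 in the frame of lane_a between -0.012 and 0.012 m and z of carton_3 in the frame of lane_a between -0.006 and 0.008 m and angle between the z axis of carton_3 and the z axis of lane_a, either way round below 0.15 rad and linear speed of carton_3 below 0.03 m/s) and (x of carton_stray in the frame of lane_a between 0.012 and 0.18 m and y of carton_stray in the frame of lane_a between -0.012 and 0.012 m and z of carton_stray in the frame of lane_a between -0.006 and 0.008 m and angle between the z axis of carton_stray and the z axis of lane_a, either way round below 0.15 rad and linear speed of carton_stray below 0.03 m/s))) and horizontal distance between tin_front and mat_top below 0.03 m and z of tin_front in the frame of mat_top between -0.004 and 0.004 m and angle between each of tin_front, carton_front's own z axis and vertical below 0.1 rad and linear speed of each of tin_front, carton_front below 0.02 m/s and horizontal distance between carton_front and tile_top below 0.03 m and z of carton_front in the frame of tile_top between -0.004 and 0.004 m); the robot touches nothing.
It fails at once if the water jar is disturbed (moved over 30 mm) (distance of water_jar from where it was at the start of the episode above 0.03 m).
It fails at once if the brush is disturbed (moved over 30 mm) (distance of brush from where it was at the start of the episode above 0.03 m).
It fails at once if the pebble is disturbed (moved over 30 mm) (distance of pebble from where it was at the start of the episode above 0.03 m).
Of tin_stray, carton_stray only 1 to 1 are there at a start; the rules pass over those that are not, and their reading is None.
Of tin_1, carton_1, tin_2, carton_2, tin_3, carton_3 only 4 to 6 are there at a start; the rules pass over those that are not, and their reading is None.
At some moment in a run one of tin_1, carton_1, tin_2, carton_2, tin_3, carton_3 may be knocked a few centimetres aside while the robot is not near it.
It also fails if it takes over 208 s, if anything falls off the work surface, if the arm or the gripper's body presses on something with over 40 N, if the wrist force passes 120 N, or if a joint passes its speed limit or range.

### The arm

A 7-joint arm with a two-finger parallel gripper is mounted at the origin on the work surface. World frame = base frame: x ahead of the robot, y to its left, z up, the work surface at z = 0. Lengths are in m, angles in rad, forces in N, time in s.
With the tool pointing down it reaches from about 0.35 to 0.775 m from the base axis. Payload 3.1 kg.
Tool frame: the origin (TCP) lies where the fingers leave the gripper's body, on its centre line; the fingertips stand 73 mm ahead of it and the grasp point (between the pads) lies 54 mm ahead of it; z points along the fingers, y is the direction in which the jaws open and shut (so a half turn about z gives the same grasp; the last joint's range is limited). The gripper opens to 85 mm and grips with 20 to 120 N. Pads are 22 mm wide; open, the fingers measure 114 mm over their backs; the gripper's body (76 mm by 85 mm) begins 54 mm behind the grasp point. The pads swing forward as they close: fully open they stand 13 mm farther back than shut.
Start: joints at [1.242, 0.311, 0.014, 1.512, -0.004, 1.319, -0.027], TCP at [0.156, -0.528, 0.304] pointing down, gripper open.
Joint ranges: [-2.7, 2.7], [-0.3, 1.91], [-1.27, 1.3], [0.12, 2.57], [-1.44, 4.58], [0.2, 2.03], [-3.05, 3.05]. Speed limits (rad/s): [2.79, 2.79, 3.14, 3.14, 3.14, 3.14, 3.14].

### API

Orientations are given as a 3x3 rotation matrix whose columns are the frame's x, y, z axes.
In Python, from station import env gives the robot as it stands.
- The arm moves only by the tool carry_out, never from a script. Its argument "series" is a list of rows, each an object with "hand": the gripper command: -1 is shut, 1 is fully open, values between are in proportion; "xyz": the shift along the world's x, y, z in units of 50 mm (1.0 is 50 mm), a list of three; "yaw": the turn about the world's z in rad. In form: [{"hand": hand, "xyz": [tx, ty, tz], "yaw": yaw}, ...]. A call has 1 to 8 rows; each row is the pose to reach, as a shift and turn from the pose commanded when the call began; what a row does not reach only later rows make up. A row lasts 1/10 s, in which the tool goes at most 50 mm and 8.59 degrees, less where a joint would pass 70% of its speed; a pose out of reach is approached as far as the arm can. A call with a gripper value outside its range is refused whole. The fingers move at their own pace and stop on an object; the grip force is fixed at half the most. Time passes only in rows, so rows that repeat a pose let the fingers close. It gives the time, the measured TCP pose, the force and the opening at its end, in the units of the state.
- env.read_state(): the state, without advancing time (a new reading comes with each control period).
- env.read_camera(name): name is "scene" or "side" or "wrist"; returns a dict with "image" (480x640x3 uint8, blue, green, red), "fx", "fy", "cx", "cy" (pixels), "R" (3x3) and "t" (3): a world point X has camera coordinates R X + t. Camera axes: x right, y down, z forward; pixel columns grow to the right and rows downward; lengths in m; the calibration is good to about 2 mm. The wrist camera is an equidistant fisheye: a pixel r from the principal point sees the ray r / f radians off the axis. A picture is of the moment at which its call begins. There is no depth.
- env.sign_off(): hands the job in, once; it reports no verdict.
The state is a dict: "time": time; "joints": joint angles; "qd": joint speeds; "tau": joint torques, N m; "position": TCP position; "tool_rot": TCP orientation; "wrist_force": force on the tool from outside, world axes, zero at the start; "wrist_torque": the same for the moment, N m; "gripper_width": finger opening in m.
Only numpy, scipy, OpenCV 4.12 (cv2) and the standard library are available. Lean on these libraries where they do the work, as an engineer would, in place of code of your own. Each camera call takes 0.05 s, during which the arm holds its last target. There are 200 camera calls.

## Working session

There is one attempt and no reset: what is moved stays moved. The work goes in short steps, Python scripts to look and compute and a tool call to move; the robot and the scene stay as the last step left them, time stands still between calls to the robot, and variables do not carry over. Pictures are saved under pics/ and viewed, about 12 in all and at most 16, crops included, and the job is handed in when it is done.

Besides the shell and the picture viewer there is one more tool, called after "Request:" by a JSON object that holds its "api" and its "payload". carry_out: Moves the arm, as the interface text tells. Its arguments: {"type":"object","properties":{"series":{"type":"array"}},"required":["series"]}

```bash
mkdir -p pics; ls; python3 - <<'E'
from station import env
import cv2,numpy as np
s=env.read_state()
for k in ("time","position","tool_rot","gripper_width","joints"): print(k,np.round(s[k],3).tolist())
ims=[]
for n in ("scene","side"):
    c=env.read_camera(n); cv2.imwrite(f"pics/{n}0.png",c["image"])
    print(n,c["fx"],c["cx"],c["cy"],np.round(c["R"],4).tolist(),np.round(c["t"],4).tolist())
E
```

```text
pics
time 0.0
position [0.155, -0.527, 0.303]
tool_rot [[0.959, 0.283, -0.001], [0.283, -0.959, 0.002], [-0.0, -0.002, -1.0]]
gripper_width 0.086
joints [1.242, 0.312, 0.014, 1.513, -0.004, 1.319, -0.027]
scene 477.45277601608296 321.1998405587104 245.95877308712187 [[0.8758, 0.4826, -0.0058], [0.3794, -0.6958, -0.6099], [-0.2983, 0.5319, -0.7925]] [-0.5394, -0.1685, 1.2404]
side 468.86214665218813 314.2919827634248 243.63968385951202 [[-0.9855, -0.1694, -0.007], [-0.0935, 0.5773, -0.8111], [0.1415, -0.7987, -0.5848]] [0.6023, 0.1135, 0.9723]
```

View pics/scene0.png

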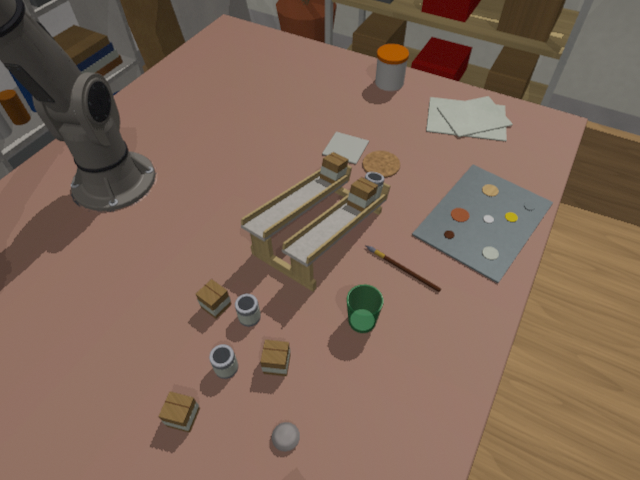

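View pics/side0.png

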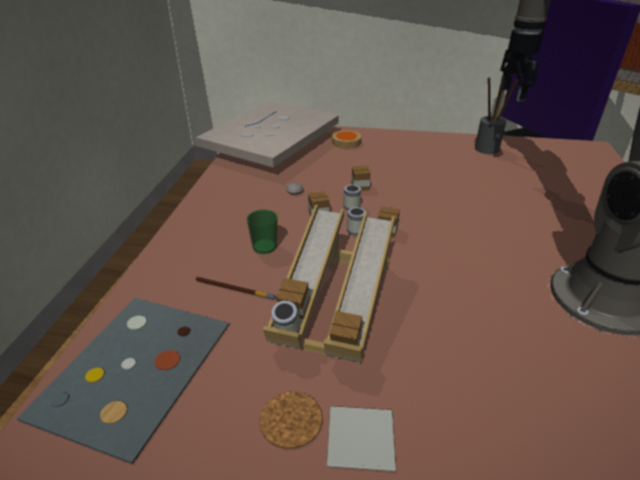

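```bash
python3 - <<'E'
import cv2
a=cv2.imread("pics/scene0.png")[140:440,150:400]; cv2.imwrite("pics/sc_z.png",cv2.resize(a,None,fx=2,fy=2,interpolation=cv2.INTER_CUBIC))
b=cv2.imread("pics/side0.png")[155:365,255:415]; cv2.imwrite("pics/sd_z.png",cv2.resize(b,(480,600) if 0 else None,fx=2.8,fy=2.8,interpolation=cv2.INTER_CUBIC))
E
```

```text
(no output)
```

View pics/sc_z.png

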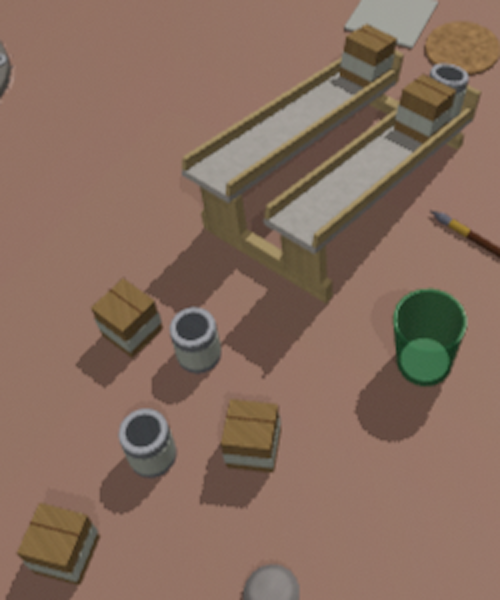

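View pics/sd_z.png

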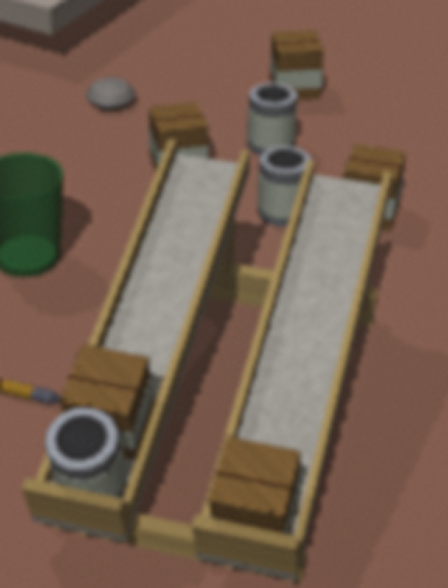

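```bash
cat > h.py <<'E'
import numpy as np,cv2
SC=(477.4528,321.19984,245.95877,np.array([[0.8758,0.4826,-0.0058],[0.3794,-0.6958,-0.6099],[-0.2983,0.5319,-0.7925]]),np.array([-0.5394,-0.1685,1.2404]))
SD=(468.86215,314.29198,243.63968,np.array([[-0.9855,-0.1694,-0.007],[-0.0935,0.5773,-0.8111],[0.1415,-0.7987,-0.5848]]),np.array([0.6023,0.1135,0.9723]))
sc=lambda u,v:(u/2+150,v/2+140)   # crop -> image
sd=lambda u,v:(u/2.8+255,v/2.8+155)
def ray(c,p):
    f,cx,cy,R,t=c; d=R.T@np.array([(p[0]-cx)/f,(p[1]-cy)/f,1]); return -R.T@t,d/np.linalg.norm(d)
def plane(c,p,z):
    o,d=ray(c,p); return o+d*(z-o[2])/d[2]
def tri(p,q):
    o1,d1=ray(SC,p);o2,d2=ray(SD,q)
    s,_,_,_=np.linalg.lstsq(np.c_[d1,-d2],o2-o1,rcond=None)
    a,b=o1+s[0]*d1,o2+s[1]*d2; return (a+b)/2,np.linalg.norm(a-b)
def top(): pass
E
python3 - <<'E'
from h import *
np.set_printoptions(precision=4,suppress=True)
for n,p,q in [("a out up",(185,163),(390,172)),("a in up",(230,188),(310,160)),("b in up",(272,210),(245,153)),("b out up",(317,238),(172,142)),("b stop out",(478,92),(30,485)),("a stop in",(402,57),(198,522)),
 ("tinfront lid",(449,75),(84,439)),("carton1 lid",(126,312),(375,160)),("tin1 lid",(194,327),(285,160)),("tin2",(145,431),(273,97)),("c2",(251,420),(178,120)),("c3",(57,536),(297,46))]:
    print(n,*tri(sc(*p),sd(*q)))
print("tile",plane(SC,(346,148.5),.006),plane(SD,(361.5,438),.006))
print("mat",plane(SC,(381.5,163),.006),plane(SD,(291,419),.006))
for n,c in {"c1":[(95,316),(126,281),(158,312),(128,342)],"c2":[(228,401),(279,404),(278,444),(222,438)],"c3":[(44,506),(93,513),(80,567),(20,548)]}.items():
    P=np.array([plane(SC,sc(*u),.056)[:2] for u in c]); e=np.diff(np.r_[P,P[:1]],axis=0)
    print(n,P.mean(0),"len",np.linalg.norm(e,axis=1),"ang",np.degrees(np.arctan2(e[:,1],e[:,0])))
for n,u in {"tin1":(194,327),"tin2":(145,431)}.items(): print(n,plane(SC,sc(*u),.056))
for n,u in {"jar":(362,310),"peb":(286,436)}.items(): print(n,plane(SC,u,.02))
E
```

```text
a out up [ 0.4487 -0.0375  0.1307] 0.006971638013742169
a in up [ 0.5089 -0.0441  0.1318] 0.005591964960902253
b in up [ 0.5598 -0.0474  0.131 ] 0.006654651453119733
b out up [ 0.6171 -0.0558  0.1309] 0.004223958044492665
b stop out [0.6541 0.2598 0.0673] 0.004084533316253227
a stop in [0.5469 0.272  0.0658] 0.005225456738902974
tinfront lid [0.6221 0.2424 0.0952] 0.003727476798121488
carton1 lid [ 0.4603 -0.1797  0.0521] 0.009305872533115435
tin1 lid [ 0.5354 -0.163   0.0563] 0.004057320724088383
tin2 [ 0.5576 -0.2762  0.0543] 0.003969794827137833
c2 [ 0.6387 -0.2199  0.0546] 0.0026647435645932587
c3 [ 0.5459 -0.3916  0.0501] 0.005639897585795934
tile [0.4759 0.3944 0.006 ] [0.4691 0.401  0.006 ]
mat [0.5849 0.388  0.006 ] [0.582  0.3868 0.006 ]
c1 [ 0.4685 -0.181 ] len [0.0489 0.0529 0.0428 0.0477] ang [ 87.6762 -16.1561 -97.7035 170.0833]
c2 [ 0.6419 -0.221 ] len [0.0483 0.04   0.052  0.0373] ang [  25.0271  -60.1344 -157.7538  114.561 ]
c3 [ 0.5515 -0.3891] len [0.0446 0.0465 0.0564 0.0391] ang [  20.6798  -65.5995 -167.6654   98.5222]
tin1 [ 0.5374 -0.1626  0.056 ]
tin2 [ 0.5604 -0.2764  0.056 ]
jar [ 0.7373 -0.0466  0.02  ]
peb [ 0.7309 -0.335   0.02  ]
```

Seen: far lane (b) holds the front tin with a stray carton behind it, so b is the tin lane and a the carton lane. On the table are 3 cartons (scene px 213,298; 275,357; 179,411) and 2 tins (247,309; 223,361). The stray carton goes first.

Request:
{"api": "carry_out", "payload": {"series": [{"hand":1,"xyz":[3.08,4.85,-0.27],"yaw":0.39},{"hand":1,"xyz":[3.08,4.85,-0.27],"yaw":0.39},{"hand":1,"xyz":[3.08,4.85,-0.27],"yaw":0.39},{"hand":1,"xyz":[3.08,4.85,-0.27],"yaw":0.39},{"hand":1,"xyz":[3.08,4.85,-0.27],"yaw":0.39},{"hand":1,"xyz":[3.08,4.85,-0.27],"yaw":0.39},{"hand":1,"xyz":[3.08,4.85,-0.27],"yaw":0.39}]}}

```text
time: 0.8
position: [0.3128, -0.2792, 0.2901]
tool_rot: [[0.772, 0.635, 0.001], [0.635, -0.772, 0.003], [0.002, -0.002, -1.0]]
wrist_force: [-0.1, -0.6, 0.3]
gripper_width: 0.0857
```

Request:
{"api": "carry_out", "payload": {"series": [{"hand":1,"xyz":[3.08,4.85,-0.27],"yaw":0.39},{"hand":1,"xyz":[3.08,4.85,-0.27],"yaw":0.39},{"hand":1,"xyz":[3.08,4.85,-0.27],"yaw":0.39},{"hand":1,"xyz":[3.08,4.85,-0.27],"yaw":0.39},{"hand":1,"xyz":[3.08,4.85,-0.27],"yaw":0.39},{"hand":1,"xyz":[3.08,4.85,-0.27],"yaw":0.39},{"hand":1,"xyz":[3.08,4.85,-0.27],"yaw":0.39}]}}

```text
time: 1.5
position: [0.4654, -0.0367, 0.2767]
tool_rot: [[0.474, 0.881, 0.001], [0.881, -0.474, 0.004], [0.005, -0.001, -1.0]]
wrist_force: [-0.4, -1.0, 0.1]
gripper_width: 0.0853
```

Request:
{"api": "carry_out", "payload": {"series": [{"hand":1,"xyz":[3.08,4.85,-0.27],"yaw":0.39},{"hand":1,"xyz":[3.08,4.85,-0.27],"yaw":0.39},{"hand":1,"xyz":[3.08,4.85,-0.27],"yaw":0.39},{"hand":1,"xyz":[3.08,4.85,-0.27],"yaw":0.39},{"hand":1,"xyz":[3.08,4.85,-0.27],"yaw":0.39},{"hand":1,"xyz":[3.08,4.85,-0.27],"yaw":0.39},{"hand":1,"xyz":[3.08,4.85,-0.27],"yaw":0.39},{"hand":1,"xyz":[3.08,4.85,-0.27],"yaw":0.39}]}}

```text
time: 2.3
position: [0.6177, 0.1993, 0.262]
tool_rot: [[0.113, 0.994, -0.002], [0.994, -0.113, -0.002], [-0.002, -0.002, -1.0]]
wrist_force: [-0.4, 0.0, -0.3]
gripper_width: 0.0855
```

```bash
python3 - <<'E'
from station import env
import cv2,numpy as np
s=env.read_state()
for k in ("time","position","tool_rot","joints"): print(k,np.round(s[k],4).tolist())
c=env.read_camera("wrist"); cv2.imwrite("pics/w1.png",c["image"]); print(c["fx"],c["cx"],c["cy"],np.round(c["R"],4).tolist(),np.round(c["t"],4).tolist())
E
```

```text
time 2.3
position [0.6177, 0.1993, 0.262]
tool_rot [[0.1133, 0.9936, -0.0022], [0.9936, -0.1133, -0.0017], [-0.002, -0.002, -1.0]]
joints [0.0293, 0.6188, -0.6315, 1.255, 0.3567, 1.3803, -0.6929]
371.64829954431775 320.1656500659857 243.9010767927102 [[0.9936, -0.1129, -0.0024], [-0.1074, -0.9509, 0.2901], [-0.035, -0.288, -0.957]] [-0.5903, 0.2295, 0.4184]
```

View pics/w1.png

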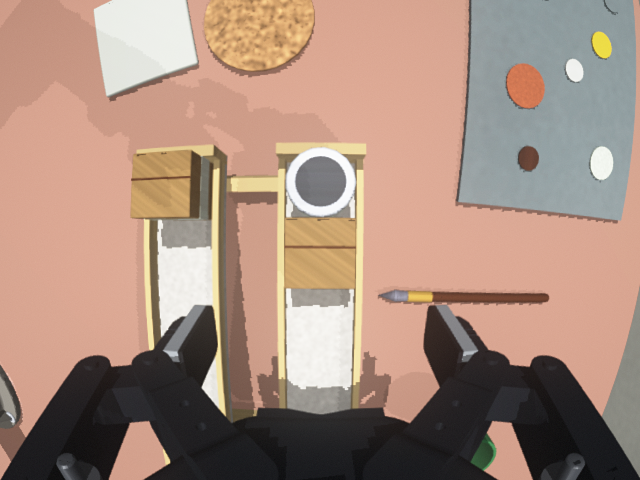

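Request:
{"api": "carry_out", "payload": {"series": [{"hand":1,"xyz":[0,0,-1],"yaw":0},{"hand":1,"xyz":[0,0,-1.8],"yaw":0},{"hand":1,"xyz":[0,0,-2.3],"yaw":0},{"hand":1,"xyz":[0,0,-2.3],"yaw":0},{"hand":-1,"xyz":[0,0,-2.3],"yaw":0},{"hand":-1,"xyz":[0,0,-2.3],"yaw":0},{"hand":-1,"xyz":[0,0,-2.3],"yaw":0},{"hand":-1,"xyz":[0,0,-2.3],"yaw":0}]}}

```text
time: 3.15
position: [0.619, 0.2002, 0.1512]
tool_rot: [[0.114, 0.993, 0.005], [0.993, -0.114, 0.001], [0.001, 0.004, -1.0]]
wrist_force: [-0.2, -0.7, 5.6]
gripper_width: 0.0453
```

Request:
{"api": "carry_out", "payload": {"series": [{"hand":-1,"xyz":[0,0,0],"yaw":0},{"hand":-1,"xyz":[0,0,0],"yaw":0},{"hand":-1,"xyz":[0,0.2,0.8],"yaw":0},{"hand":-1,"xyz":[0,0.2,1.5],"yaw":0},{"hand":-1,"xyz":[0,0.1,1.8],"yaw":0},{"hand":-1,"xyz":[0,0,1.8],"yaw":0},{"hand":-1,"xyz":[0,0,1.8],"yaw":0}]}}

```text
time: 3.85
position: [0.6176, 0.1974, 0.2369]
tool_rot: [[0.116, 0.993, -0.002], [0.993, -0.116, -0.003], [-0.003, -0.001, -1.0]]
wrist_force: [-0.4, -0.4, -1.4]
gripper_width: 0.0446
```

Request:
{"api": "carry_out", "payload": {"series": [{"hand":-1,"xyz":[-1,0,0],"yaw":0},{"hand":-1,"xyz":[-2,0,0],"yaw":0},{"hand":-1,"xyz":[-2.21,0,0],"yaw":0},{"hand":-1,"xyz":[-2.21,0,0],"yaw":0},{"hand":-1,"xyz":[-2.21,0,-0.8],"yaw":0},{"hand":-1,"xyz":[-2.21,0,-1.3],"yaw":0},{"hand":-1,"xyz":[-2.21,0,-1.6],"yaw":0},{"hand":-1,"xyz":[-2.21,0,-1.62],"yaw":0}]}}

```text
time: 4.65
position: [0.5081, 0.1992, 0.1551]
tool_rot: [[0.115, 0.993, -0.002], [0.993, -0.115, -0.0], [-0.0, -0.002, -1.0]]
wrist_force: [0.4, -0.8, -1.3]
gripper_width: 0.0448
```

Request:
{"api": "carry_out", "payload": {"series": [{"hand":-1,"xyz":[0,0,0],"yaw":0},{"hand":0.3,"xyz":[0,0,0],"yaw":0},{"hand":0.3,"xyz":[0,0,0],"yaw":0},{"hand":0.5,"xyz":[0,0,0],"yaw":0},{"hand":0.5,"xyz":[0,0,0.6],"yaw":0},{"hand":0.5,"xyz":[0,0,1.5],"yaw":0},{"hand":1,"xyz":[0,0,2.4],"yaw":0},{"hand":1,"xyz":[0,0,2.4],"yaw":0}]}}

```text
time: 5.45
position: [0.5101, 0.2024, 0.2849]
tool_rot: [[0.114, 0.993, 0.014], [0.994, -0.114, 0.006], [0.007, 0.013, -1.0]]
wrist_force: [0.3, 0.9, -0.2]
gripper_width: 0.0852
```

```bash
python3 - <<'E'
from station import env
import cv2,numpy as np
c=env.read_camera("wrist"); cv2.imwrite("pics/w2.png",c["image"])
c=env.read_camera("scene"); cv2.imwrite("pics/s2.png",c["image"])
a=cv2.imread("pics/scene0.png").astype(int)
for n,(u,v) in {"c1":(213,298),"t1":(247,309),"t2":(223,361),"c2":(275,357),"c3":(179,411)}.items():
    w=np.s_[v-14:v+14,u-14:u+14]; print(n,np.abs(c["image"][w]-a[w]).mean().round(1))
E
```

```text
c1 18.1
t1 6.9
t2 4.7
c2 4.0
c3 3.9
```

View pics/w2.png

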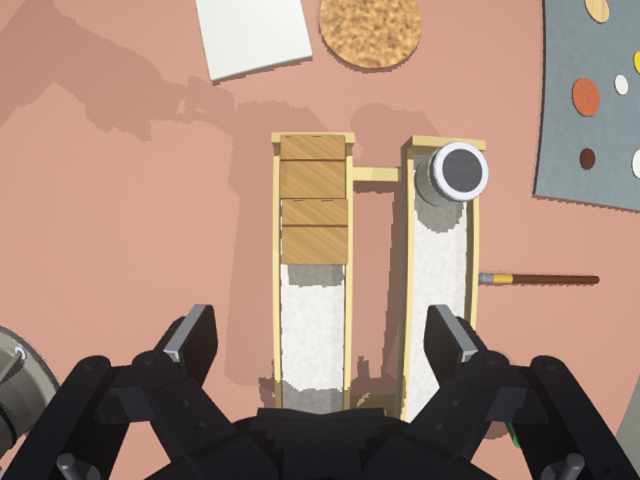

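Request:
{"api": "carry_out", "payload": {"series": [{"hand":1,"xyz":[0.3,-4.7,0.5],"yaw":0},{"hand":1,"xyz":[0.3,-4.7,0.5],"yaw":0},{"hand":1,"xyz":[0.3,-4.7,0.5],"yaw":0},{"hand":1,"xyz":[0.3,-4.7,0.5],"yaw":0},{"hand":1,"xyz":[0.3,-4.7,0.5],"yaw":0}]}}

```text
time: 6.05
position: [0.5212, -0.0397, 0.3009]
tool_rot: [[0.118, 0.993, -0.003], [0.993, -0.118, -0.002], [-0.002, -0.003, -1.0]]
wrist_force: [0.5, 0.1, 0.9]
gripper_width: 0.0852
```

Request:
{"api": "carry_out", "payload": {"series": [{"hand":1,"xyz":[0.3,-4.7,0.5],"yaw":0},{"hand":1,"xyz":[0.3,-4.7,0.5],"yaw":0},{"hand":1,"xyz":[0.3,-4.7,0.5],"yaw":0},{"hand":1,"xyz":[0.3,-4.7,0.5],"yaw":0},{"hand":1,"xyz":[0.3,-4.7,0.5],"yaw":0},{"hand":1,"xyz":[0.3,-4.7,0.5],"yaw":0},{"hand":1,"xyz":[0.3,-4.7,0.5],"yaw":0}]}}

```text
time: 6.75
position: [0.5363, -0.2709, 0.3253]
tool_rot: [[0.116, 0.993, -0.003], [0.993, -0.116, 0.002], [0.002, -0.003, -1.0]]
wrist_force: [-0.2, -0.1, 0.7]
gripper_width: 0.0854
```

```bash
cat >> h.py <<'E'
def fray(c,u,v,z):
    "fisheye pixel -> world point on plane z"
    a=np.array([u-c["cx"],v-c["cy"]]); r=np.hypot(*a); th=r/c["fx"]
    d=c["R"].T@np.r_[a/max(r,1e-9)*np.sin(th),np.cos(th)]; o=-c["R"].T@c["t"]
    return (o+d*(z-o[2])/d[2])[:2]
E
python3 - <<'E'
from station import env
import cv2,numpy as np,pickle
c=env.read_camera("wrist"); cv2.imwrite("pics/w3.png",c["image"]); pickle.dump(c,open("w3.pkl","wb"))
print(np.round(env.read_state()["position"],4))
E
```

```text
[ 0.5368 -0.2689  0.3258]
```

View pics/w3.png

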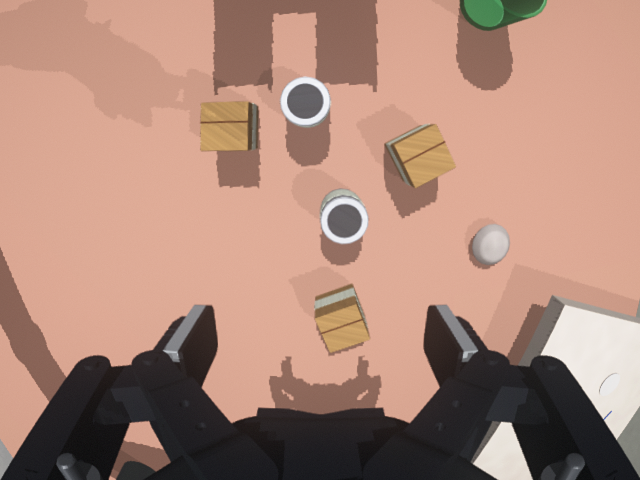

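```bash
cat > m.py <<'E'
from h import *
import pickle
c=pickle.load(open("w3.pkl","rb")); np.set_printoptions(precision=4,suppress=True)
for n,q in {"c1":[(200,102),(250,101),(250,151),(200,151)],"c2":[(390,144),(437,124),(456,165),(414,187)],"c3":[(317,310),(360,301),(370,342),(330,354)]}.items():
    P=np.array([fray(c,u,v,.056) for u,v in q]); e=np.diff(np.r_[P,P[:1]],axis=0)
    print(n,P.mean(0),"len",np.linalg.norm(e,axis=1),"ang",np.degrees(np.arctan2(e[:,1],e[:,0])))
for n,q in {"t1":(305,101),"t2":(344,220)}.items(): print(n,fray(c,*q,.056))
E
python3 m.py
```

```text
c1 [ 0.4572 -0.1767] len [0.048  0.0464 0.0485 0.0466] ang [ -9.2435 -97.4966 170.9457  81.8842]
c2 [ 0.6383 -0.2247] len [0.0492 0.0431 0.0469 0.0464] ang [  18.4513  -67.9538 -157.8264  114.8802]
c3 [ 0.5462 -0.3927] len [0.0447 0.0509 0.0452 0.0558] ang [   6.346   -81.8616 -167.407    97.7521]
t1 [ 0.5336 -0.1648]
t2 [ 0.5566 -0.2786]
```

Request:
{"api": "carry_out", "payload": {"series": [{"hand":1,"xyz":[0.05,-0.8,-0.6],"yaw":0.13},{"hand":1,"xyz":[0.1,-1.6,-1.2],"yaw":0.26},{"hand":1,"xyz":[0.18,-2.44,-1.8],"yaw":0.26},{"hand":1,"xyz":[0.18,-2.44,-2.4],"yaw":0.26},{"hand":1,"xyz":[0.18,-2.44,-3.2],"yaw":0.26},{"hand":1,"xyz":[0.18,-2.44,-4],"yaw":0.26},{"hand":1,"xyz":[0.18,-2.44,-4.6],"yaw":0.26},{"hand":1,"xyz":[0.18,-2.44,-4.6],"yaw":0.26}]}}

```text
time: 7.6
position: [0.5433, -0.3875, 0.0915]
tool_rot: [[-0.15, 0.989, -0.01], [0.989, 0.15, 0.008], [0.009, -0.009, -1.0]]
wrist_force: [-0.9, 0.4, -0.8]
gripper_width: 0.0856
```

Request:
{"api": "carry_out", "payload": {"series": [{"hand":-1,"xyz":[0,0,0],"yaw":0},{"hand":-1,"xyz":[0,0,0],"yaw":0},{"hand":-1,"xyz":[0,0,0],"yaw":0},{"hand":-1,"xyz":[0,0,0],"yaw":0},{"hand":-1,"xyz":[0,0,0],"yaw":0},{"hand":-1,"xyz":[0,0,1],"yaw":-0.1},{"hand":-1,"xyz":[0,0,2],"yaw":-0.2},{"hand":-1,"xyz":[0,0,3],"yaw":-0.26}]}}

```text
time: 8.4
position: [0.5457, -0.3918, 0.2491]
tool_rot: [[0.117, 0.993, -0.0], [0.993, -0.117, 0.0], [0.0, -0.0, -1.0]]
wrist_force: [1.8, -0.6, -0.9]
gripper_width: 0.0448
```

Request:
{"api": "carry_out", "payload": {"series": [{"hand":-1,"xyz":[-0.09,0.9,0.4],"yaw":0},{"hand":-1,"xyz":[-0.17,1.8,0.7],"yaw":0},{"hand":-1,"xyz":[-0.26,2.8,0.7],"yaw":0},{"hand":-1,"xyz":[-0.35,3.8,0.7],"yaw":0},{"hand":-1,"xyz":[-0.43,4.7,0.7],"yaw":0},{"hand":-1,"xyz":[-0.5,5.6,0.7],"yaw":0},{"hand":-1,"xyz":[-0.58,6.5,0.7],"yaw":0},{"hand":-1,"xyz":[-0.65,7.4,0.7],"yaw":0}]}}

```text
time: 9.2
position: [0.5129, -0.0204, 0.2829]
tool_rot: [[0.114, 0.993, 0.001], [0.993, -0.114, -0.001], [-0.001, 0.001, -1.0]]
wrist_force: [1.6, 0.2, -0.8]
gripper_width: 0.0451
```

Request:
{"api": "carry_out", "payload": {"series": [{"hand":-1,"xyz":[-0.1,0.9,0],"yaw":0},{"hand":-1,"xyz":[-0.2,1.8,0],"yaw":0},{"hand":-1,"xyz":[-0.28,2.7,0],"yaw":0},{"hand":-1,"xyz":[-0.28,3.27,0],"yaw":0},{"hand":-1,"xyz":[-0.28,3.27,-0.6],"yaw":0},{"hand":-1,"xyz":[-0.28,3.27,-1.4],"yaw":0},{"hand":-1,"xyz":[-0.28,3.27,-2],"yaw":0},{"hand":-1,"xyz":[-0.28,3.27,-2.15],"yaw":0}]}}

```text
time: 10.0
position: [0.4986, 0.1422, 0.1738]
tool_rot: [[0.113, 0.994, -0.003], [0.994, -0.113, 0.001], [0.0, -0.003, -1.0]]
wrist_force: [-1.4, 2.8, 15.4]
gripper_width: 0.045
```

Request:
{"api": "carry_out", "payload": {"series": [{"hand":-1,"xyz":[0,0,0],"yaw":0},{"hand":-1,"xyz":[0,0,0],"yaw":0},{"hand":0.3,"xyz":[0,0,0],"yaw":0},{"hand":0.3,"xyz":[0,0,0],"yaw":0},{"hand":0.5,"xyz":[0,0,0],"yaw":0},{"hand":0.5,"xyz":[0,0,0.6],"yaw":0},{"hand":0.5,"xyz":[0,0,1.4],"yaw":0},{"hand":0.5,"xyz":[0,0,2.15],"yaw":0}]}}

```text
time: 10.8
position: [0.4994, 0.1414, 0.2838]
tool_rot: [[0.114, 0.994, -0.0], [0.994, -0.114, 0.0], [-0.0, -0.0, -1.0]]
wrist_force: [1.3, -0.8, 0.5]
gripper_width: 0.0642
```

```bash
cat > chk.py <<'E'
from station import env
import cv2,numpy as np,sys
c=env.read_camera("wrist"); cv2.imwrite(f"pics/w{sys.argv[1]}.png",c["image"])
d=env.read_camera("scene"); cv2.imwrite(f"pics/s{sys.argv[1]}.png",d["image"])
a=cv2.imread("pics/scene0.png").astype(int)
for n,(u,v) in {"c1":(213,298),"t1":(247,309),"t2":(223,361),"c2":(275,357),"c3":(179,411)}.items():
    w=np.s_[v-14:v+14,u-14:u+14]; print(n,np.abs(d["image"][w]-a[w]).mean().round(1),end="; ")
s=env.read_state(); print(round(s["time"],2),np.round(s["position"],4))
E
python3 chk.py 4
```

```text
c1 17.7; t1 7.9; t2 4.8; c2 4.7; c3 38.4; 10.9 [0.5023 0.1432 0.2884]
```

View pics/w4.png

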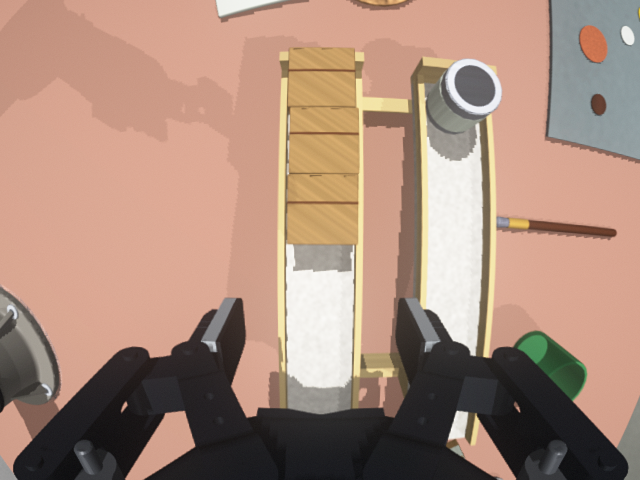

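Request:
{"api": "carry_out", "payload": {"series": [{"hand":0.8,"xyz":[0.34,-0.91,0],"yaw":0.07},{"hand":0.8,"xyz":[0.69,-1.83,0],"yaw":0.15},{"hand":0.8,"xyz":[1.04,-2.75,0],"yaw":0.22},{"hand":0.8,"xyz":[1.39,-3.66,0],"yaw":0.3},{"hand":0.8,"xyz":[1.73,-4.58,0],"yaw":0.38},{"hand":0.8,"xyz":[2.08,-5.49,0],"yaw":0.45},{"hand":0.8,"xyz":[2.42,-6.4,0],"yaw":0.5},{"hand":0.8,"xyz":[2.77,-7.32,0],"yaw":0.5}]}}

```text
time: 11.7
position: [0.6382, -0.2267, 0.2818]
tool_rot: [[-0.377, 0.926, -0.001], [0.926, 0.377, 0.0], [0.0, -0.001, -1.0]]
wrist_force: [0.4, -0.2, 0.7]
gripper_width: 0.0765
```

Request:
{"api": "carry_out", "payload": {"series": [{"hand":0.8,"xyz":[0,0,0],"yaw":0},{"hand":0.8,"xyz":[0,0,-0.8],"yaw":0},{"hand":0.8,"xyz":[0,0,-1.6],"yaw":0},{"hand":0.8,"xyz":[0,0,-2.4],"yaw":0},{"hand":0.8,"xyz":[0,0,-3.2],"yaw":0},{"hand":0.8,"xyz":[0,0,-3.68],"yaw":0},{"hand":0.8,"xyz":[0,0,-3.68],"yaw":0},{"hand":0,"xyz":[0,0,-3.68],"yaw":0}]}}

```text
time: 12.5
position: [0.6381, -0.2244, 0.0985]
tool_rot: [[-0.377, 0.926, -0.0], [0.926, 0.377, 0.0], [0.0, -0.0, -1.0]]
wrist_force: [0.3, -0.3, 1.1]
gripper_width: 0.0642
```

Request:
{"api": "carry_out", "payload": {"series": [{"hand":-1,"xyz":[0,0,0],"yaw":0},{"hand":-1,"xyz":[0,0,0],"yaw":0},{"hand":-1,"xyz":[0,0,0],"yaw":0},{"hand":-1,"xyz":[0,0,0],"yaw":0},{"hand":-1,"xyz":[0,0,0.9],"yaw":-0.1},{"hand":-1,"xyz":[0,0,1.8],"yaw":-0.2},{"hand":-1,"xyz":[0,0,2.7],"yaw":-0.3},{"hand":-1,"xyz":[0,0,3.68],"yaw":-0.44}]}}

```text
time: 13.3
position: [0.6372, -0.2245, 0.2833]
tool_rot: [[0.059, 0.998, -0.002], [0.998, -0.059, 0.0], [0.0, -0.002, -1.0]]
wrist_force: [1.2, 1.3, -1.3]
gripper_width: 0.0449
```

```bash
python3 chk.py 5
```

```text
c1 8.7; t1 18.7; t2 9.4; c2 43.7; c3 43.8; 13.4 [ 0.6414 -0.2244  0.2922]
```

Request:
{"api": "carry_out", "payload": {"series": [{"hand":-1,"xyz":[-0.38,0.85,0],"yaw":-0.06},{"hand":-1,"xyz":[-0.76,1.7,0],"yaw":-0.06},{"hand":-1,"xyz":[-1.14,2.55,0],"yaw":-0.06},{"hand":-1,"xyz":[-1.52,3.4,0],"yaw":-0.06},{"hand":-1,"xyz":[-1.9,4.25,0],"yaw":-0.06},{"hand":-1,"xyz":[-2.28,5.1,0],"yaw":-0.06},{"hand":-1,"xyz":[-2.6,5.85,0],"yaw":-0.06},{"hand":-1,"xyz":[-2.87,6.44,0],"yaw":-0.06}]}}

```text
time: 14.2
position: [0.4926, 0.1004, 0.2822]
tool_rot: [[0.11, 0.994, -0.001], [0.994, -0.11, 0.0], [0.0, -0.001, -1.0]]
wrist_force: [0.9, 0.3, -1.2]
gripper_width: 0.0448
```

Request:
{"api": "carry_out", "payload": {"series": [{"hand":-1,"xyz":[0,0,0],"yaw":0},{"hand":-1,"xyz":[0,0,0],"yaw":0},{"hand":-1,"xyz":[0,0,-0.7],"yaw":0},{"hand":-1,"xyz":[0,0,-1.3],"yaw":0},{"hand":-1,"xyz":[0,0,-1.7],"yaw":0},{"hand":-1,"xyz":[0,0,-1.87],"yaw":0},{"hand":-1,"xyz":[0,0,-1.87],"yaw":0},{"hand":-1,"xyz":[0,0,-1.87],"yaw":0}]}}

```text
time: 15.0
position: [0.4953, 0.0966, 0.1893]
tool_rot: [[0.115, 0.993, 0.001], [0.993, -0.115, -0.0], [-0.0, 0.001, -1.0]]
wrist_force: [-0.2, 0.1, -0.9]
gripper_width: 0.0449
```

Request:
{"api": "carry_out", "payload": {"series": [{"hand":0.3,"xyz":[0,0,0],"yaw":0},{"hand":0.3,"xyz":[0,0,0],"yaw":0},{"hand":0.5,"xyz":[0,0,0],"yaw":0},{"hand":0.5,"xyz":[0,0,0.6],"yaw":0},{"hand":0.5,"xyz":[0,0,1.3],"yaw":0},{"hand":0.5,"xyz":[0,0,1.9],"yaw":0},{"hand":0.5,"xyz":[0,-0.9,2],"yaw":0},{"hand":0.5,"xyz":[0,-1.8,2],"yaw":0}]}}

```text
time: 15.8
position: [0.4957, 0.0085, 0.2915]
tool_rot: [[0.108, 0.994, 0.006], [0.994, -0.108, -0.0], [0.001, 0.006, -1.0]]
wrist_force: [1.7, -1.1, 0.8]
gripper_width: 0.0639
```

```bash
python3 chk.py 6
```

```text
c1 14.7; t1 11.6; t2 5.4; c2 38.4; c3 38.6; 15.9 [ 0.4951 -0.0013  0.2891]
```

View pics/w6.png

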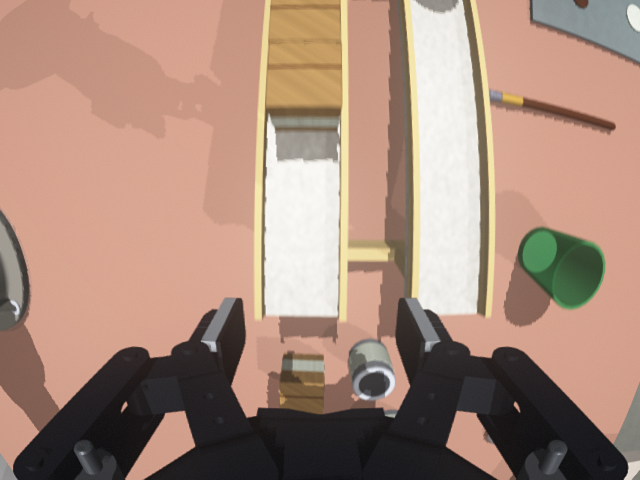

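```bash
cat > tm.py <<'E'
import cv2,sys
a=cv2.imread("pics/scene0.png"); b=cv2.imread(f"pics/s{sys.argv[1]}.png")
for n,(u,v) in {"c1":(213,298),"t1":(247,309),"t2":(223,361)}.items():
    t=a[v-16:v+16,u-16:u+16]; r=cv2.matchTemplate(b[v-50:v+50,u-50:u+50],t,cv2.TM_CCOEFF_NORMED)
    _,m,_,l=cv2.minMaxLoc(r); print(n,round(m,2),"shift",l[0]-34,l[1]-34)
E
python3 tm.py 6
```

```text
c1 0.74 shift 0 0
t1 0.88 shift 0 0
t2 0.96 shift 0 0
```

Request:
{"api": "carry_out", "payload": {"series": [{"hand":0.5,"xyz":[-0.2,-0.9,0],"yaw":-0.04},{"hand":0.5,"xyz":[-0.4,-1.8,0],"yaw":-0.04},{"hand":0.5,"xyz":[-0.6,-2.7,0],"yaw":-0.04},{"hand":0.5,"xyz":[-0.75,-3.5,0],"yaw":-0.04},{"hand":0.5,"xyz":[-0.75,-3.69,0],"yaw":-0.04},{"hand":0.5,"xyz":[-0.75,-3.69,0],"yaw":-0.04}]}}

```text
time: 16.5
position: [0.4567, -0.1792, 0.2888]
tool_rot: [[0.158, 0.987, -0.0], [0.987, -0.158, -0.0], [-0.0, -0.0, -1.0]]
wrist_force: [-0.2, 0.4, 0.5]
gripper_width: 0.0639
```

Request:
{"api": "carry_out", "payload": {"series": [{"hand":0.5,"xyz":[0,0,-0.9],"yaw":0},{"hand":0.5,"xyz":[0,0,-1.8],"yaw":0},{"hand":0.5,"xyz":[0,0,-2.7],"yaw":0},{"hand":0.5,"xyz":[0,0,-3.4],"yaw":0},{"hand":0.5,"xyz":[0,0,-3.8],"yaw":0},{"hand":0.5,"xyz":[0,0,-3.8],"yaw":0},{"hand":-1,"xyz":[0,0,-3.8],"yaw":0},{"hand":-1,"xyz":[0,0,-3.8],"yaw":0}]}}

```text
time: 17.3
position: [0.4589, -0.1763, 0.1007]
tool_rot: [[0.152, 0.988, 0.004], [0.988, -0.152, -0.001], [-0.0, 0.004, -1.0]]
wrist_force: [1.0, -0.2, -0.6]
gripper_width: 0.0453
```

Request:
{"api": "carry_out", "payload": {"series": [{"hand":-1,"xyz":[0,0,0],"yaw":0},{"hand":-1,"xyz":[0,0,0],"yaw":0},{"hand":-1,"xyz":[0,0,0],"yaw":0},{"hand":-1,"xyz":[0,0,0.9],"yaw":0},{"hand":-1,"xyz":[0,0,1.8],"yaw":0.04},{"hand":-1,"xyz":[0,0,2.7],"yaw":0.04},{"hand":-1,"xyz":[0,0,3.6],"yaw":0.04},{"hand":-1,"xyz":[0,0,3.8],"yaw":0.04}]}}

```text
time: 18.1
position: [0.4596, -0.1776, 0.2945]
tool_rot: [[0.114, 0.993, 0.01], [0.993, -0.114, -0.005], [-0.004, 0.011, -1.0]]
wrist_force: [1.2, -0.0, -1.1]
gripper_width: 0.0449
```

```bash
python3 chk.py 7; python3 tm.py 7
```

```text
c1 42.3; t1 5.9; t2 5.7; c2 39.3; c3 39.4; 18.2 [ 0.458  -0.1774  0.2908]
c1 0.57 shift 23 -32
t1 1.0 shift 0 0
t2 1.0 shift 0 0
```

Request:
{"api": "carry_out", "payload": {"series": [{"hand":-1,"xyz":[0.13,0.9,0],"yaw":0},{"hand":-1,"xyz":[0.26,1.8,0],"yaw":0},{"hand":-1,"xyz":[0.39,2.7,0],"yaw":0},{"hand":-1,"xyz":[0.52,3.6,0],"yaw":0},{"hand":-1,"xyz":[0.65,4.4,0],"yaw":0},{"hand":-1,"xyz":[0.65,4.6,0],"yaw":0},{"hand":-1,"xyz":[0.65,4.6,0],"yaw":0},{"hand":-1,"xyz":[0.65,4.6,-0.7],"yaw":0}]}}

```text
time: 19.0
position: [0.4922, 0.052, 0.2559]
tool_rot: [[0.115, 0.993, 0.008], [0.993, -0.115, -0.001], [-0.0, 0.008, -1.0]]
wrist_force: [1.5, -0.2, -1.1]
gripper_width: 0.0446
```

Request:
{"api": "carry_out", "payload": {"series": [{"hand":-1,"xyz":[0,0,-0.6],"yaw":0},{"hand":-1,"xyz":[0,0,-0.95],"yaw":0},{"hand":-1,"xyz":[0,0,-1.04],"yaw":0},{"hand":-1,"xyz":[0,0,-1.04],"yaw":0},{"hand":-1,"xyz":[0,0,-1.04],"yaw":0},{"hand":0.3,"xyz":[0,0,-1.04],"yaw":0},{"hand":0.3,"xyz":[0,0,-1.04],"yaw":0},{"hand":0.5,"xyz":[0,0,-1.04],"yaw":0}]}}

```text
time: 19.8
position: [0.49, 0.0529, 0.2026]
tool_rot: [[0.114, 0.994, 0.001], [0.994, -0.114, -0.0], [-0.0, 0.001, -1.0]]
wrist_force: [-0.2, -0.1, 0.2]
gripper_width: 0.0638
```

Request:
{"api": "carry_out", "payload": {"series": [{"hand":0.5,"xyz":[0,0,0.6],"yaw":0},{"hand":0.5,"xyz":[0,0,1.2],"yaw":0},{"hand":0.5,"xyz":[0,0,1.8],"yaw":0},{"hand":0.5,"xyz":[0.1,-0.9,1.8],"yaw":0},{"hand":0.5,"xyz":[0.3,-1.8,1.8],"yaw":0},{"hand":0.5,"xyz":[0.5,-2.7,1.8],"yaw":0},{"hand":0.5,"xyz":[0.7,-3.6,1.8],"yaw":0},{"hand":0.5,"xyz":[0.89,-4.36,1.8],"yaw":0}]}}

```text
time: 20.6
position: [0.5341, -0.1682, 0.2923]
tool_rot: [[0.116, 0.993, 0.001], [0.993, -0.116, -0.002], [-0.002, 0.001, -1.0]]
wrist_force: [1.1, 0.5, -0.6]
gripper_width: 0.0641
```

```bash
python3 chk.py 8; python3 tm.py 8
```

```text
c1 43.4; t1 6.8; t2 6.6; c2 40.5; c3 25.8; 20.7 [ 0.5339 -0.1739  0.2912]
c1 0.51 shift 11 -21
t1 1.0 shift 0 0
t2 1.0 shift 0 0
```

View pics/s8.png

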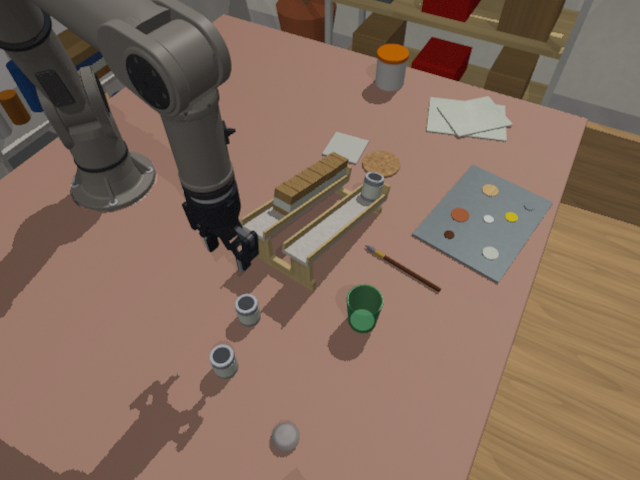

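Request:
{"api": "carry_out", "payload": {"series": [{"hand":0.6,"xyz":[0,0,-0.8],"yaw":0},{"hand":0.6,"xyz":[0,0,-1.7],"yaw":0},{"hand":0.6,"xyz":[0,0,-2.6],"yaw":0},{"hand":0.6,"xyz":[0,0,-3.4],"yaw":0},{"hand":0.6,"xyz":[0,0,-3.82],"yaw":0},{"hand":0.6,"xyz":[0,0,-3.82],"yaw":0},{"hand":-1,"xyz":[0,0,-3.82],"yaw":0},{"hand":-1,"xyz":[0,0,-3.82],"yaw":0}]}}

```text
time: 21.5
position: [0.5359, -0.165, 0.1033]
tool_rot: [[0.113, 0.994, 0.004], [0.994, -0.113, -0.001], [-0.001, 0.004, -1.0]]
wrist_force: [1.8, 0.6, -0.9]
gripper_width: 0.0445
```

Request:
{"api": "carry_out", "payload": {"series": [{"hand":-1,"xyz":[0,0,0],"yaw":0},{"hand":-1,"xyz":[0,0,0],"yaw":0},{"hand":-1,"xyz":[0,0,0],"yaw":0},{"hand":-1,"xyz":[0,0,0.9],"yaw":0},{"hand":-1,"xyz":[0,0,1.8],"yaw":0},{"hand":-1,"xyz":[0,0,2.7],"yaw":0},{"hand":-1,"xyz":[0,0,3.6],"yaw":0},{"hand":-1,"xyz":[0,0,3.82],"yaw":0}]}}

```text
time: 22.3
position: [0.5364, -0.1651, 0.298]
tool_rot: [[0.114, 0.993, 0.01], [0.994, -0.114, -0.003], [-0.002, 0.011, -1.0]]
wrist_force: [0.8, 0.5, -0.7]
gripper_width: 0.0445
```

Request:
{"api": "carry_out", "payload": {"series": [{"hand":-1,"xyz":[0.2,0.9,0],"yaw":0},{"hand":-1,"xyz":[0.4,1.8,0],"yaw":0},{"hand":-1,"xyz":[0.6,2.7,0],"yaw":0},{"hand":-1,"xyz":[0.8,3.6,0],"yaw":0},{"hand":-1,"xyz":[1,4.5,0],"yaw":0},{"hand":-1,"xyz":[1.2,5.4,0],"yaw":0},{"hand":-1,"xyz":[1.4,6.2,0],"yaw":0},{"hand":-1,"xyz":[1.6,6.8,0],"yaw":0}]}}

```text
time: 23.1
position: [0.613, 0.1785, 0.2906]
tool_rot: [[0.11, 0.994, -0.003], [0.994, -0.11, 0.001], [0.0, -0.003, -1.0]]
wrist_force: [-0.3, -0.0, -2.4]
gripper_width: 0.0445
```

Request:
{"api": "carry_out", "payload": {"series": [{"hand":-1,"xyz":[0,0,-0.7],"yaw":0},{"hand":-1,"xyz":[0,0,-1.5],"yaw":0},{"hand":-1,"xyz":[0,0,-2.2],"yaw":0},{"hand":-1,"xyz":[0,0,-2.5],"yaw":0},{"hand":-1,"xyz":[0,0,-2.5],"yaw":0},{"hand":-1,"xyz":[0,0,-2.5],"yaw":0},{"hand":0.3,"xyz":[0,0,-2.5],"yaw":0},{"hand":0.3,"xyz":[0,0,-2.5],"yaw":0}]}}

```text
time: 23.9
position: [0.6151, 0.175, 0.1686]
tool_rot: [[0.114, 0.993, 0.003], [0.993, -0.114, 0.001], [0.001, 0.003, -1.0]]
wrist_force: [-0.2, 0.1, -0.2]
gripper_width: 0.0553
```

Request:
{"api": "carry_out", "payload": {"series": [{"hand":0.5,"xyz":[0,0,0],"yaw":0},{"hand":0.5,"xyz":[0,0,0.6],"yaw":0},{"hand":0.5,"xyz":[0,0,1.4],"yaw":0},{"hand":0.5,"xyz":[0,0,2.1],"yaw":0},{"hand":0.6,"xyz":[-0.1,-0.8,2.5],"yaw":0},{"hand":0.6,"xyz":[-0.2,-1.7,2.5],"yaw":0},{"hand":0.6,"xyz":[-0.3,-2.6,2.5],"yaw":0}]}}

```text
time: 24.6
position: [0.5994, 0.0443, 0.2939]
tool_rot: [[0.112, 0.994, 0.004], [0.994, -0.112, -0.0], [0.0, 0.004, -1.0]]
wrist_force: [0.5, 0.2, -0.5]
gripper_width: 0.0681
```

Request:
{"api": "carry_out", "payload": {"series": [{"hand":0.6,"xyz":[-0.1,-0.8,0],"yaw":0},{"hand":0.6,"xyz":[-0.2,-1.7,0],"yaw":0},{"hand":0.6,"xyz":[-0.35,-2.6,0],"yaw":0},{"hand":0.6,"xyz":[-0.45,-3.5,0],"yaw":0},{"hand":0.6,"xyz":[-0.6,-4.4,0],"yaw":0},{"hand":0.6,"xyz":[-0.75,-5.3,0],"yaw":0},{"hand":0.6,"xyz":[-0.85,-6.1,0],"yaw":0},{"hand":0.6,"xyz":[-0.85,-6.47,0],"yaw":0}]}}

```text
time: 25.4
position: [0.5547, -0.2848, 0.2922]
tool_rot: [[0.122, 0.993, -0.001], [0.993, -0.122, -0.004], [-0.004, -0.0, -1.0]]
wrist_force: [-0.2, -0.7, -0.2]
gripper_width: 0.0681
```

```bash
python3 chk.py 9; python3 tm.py 9
```

```text
c1 39.9; t1 37.1; t2 6.3; c2 39.9; c3 40.1; 25.5 [ 0.5556 -0.2829  0.2918]
c1 0.57 shift 23 -32
t1 0.27 shift -28 -6
t2 1.0 shift 0 0
```

View pics/s9.png

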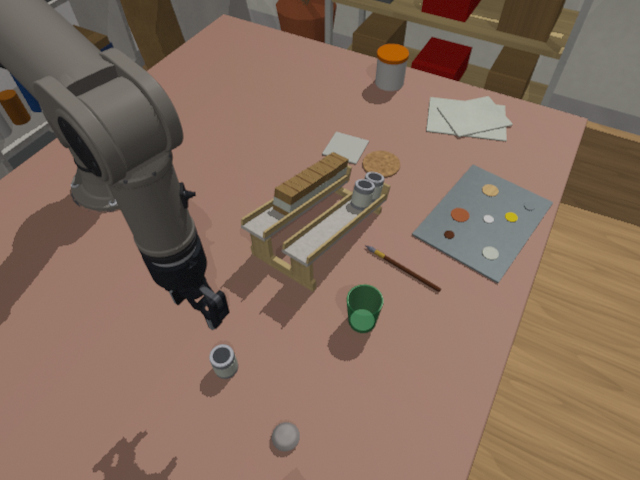

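Request:
{"api": "carry_out", "payload": {"series": [{"hand":0.6,"xyz":[0,0,-0.8],"yaw":0},{"hand":0.6,"xyz":[0,0,-1.7],"yaw":0},{"hand":0.6,"xyz":[0,0,-2.6],"yaw":0},{"hand":0.6,"xyz":[0,0,-3.4],"yaw":0},{"hand":0.6,"xyz":[0,0,-3.82],"yaw":0},{"hand":0.6,"xyz":[0,0,-3.82],"yaw":0},{"hand":-1,"xyz":[0,0,-3.82],"yaw":0},{"hand":-1,"xyz":[0,0,-3.82],"yaw":0}]}}

```text
time: 26.3
position: [0.5589, -0.2775, 0.1037]
tool_rot: [[0.112, 0.994, 0.005], [0.994, -0.112, -0.001], [-0.0, 0.005, -1.0]]
wrist_force: [1.4, -0.3, -0.6]
gripper_width: 0.0446
```

Request:
{"api": "carry_out", "payload": {"series": [{"hand":-1,"xyz":[0,0,0],"yaw":0},{"hand":-1,"xyz":[0,0,0],"yaw":0},{"hand":-1,"xyz":[0,0,0],"yaw":0},{"hand":-1,"xyz":[0,0,0.9],"yaw":0},{"hand":-1,"xyz":[0,0,1.8],"yaw":0},{"hand":-1,"xyz":[0,0,2.7],"yaw":0},{"hand":-1,"xyz":[0,0,3.6],"yaw":0},{"hand":-1,"xyz":[0.05,0.5,3.82],"yaw":0}]}}

```text
time: 27.1
position: [0.5601, -0.2593, 0.2983]
tool_rot: [[0.122, 0.992, 0.009], [0.992, -0.122, -0.009], [-0.008, 0.01, -1.0]]
wrist_force: [1.7, -0.9, -1.5]
gripper_width: 0.0446
```

Request:
{"api": "carry_out", "payload": {"series": [{"hand":-1,"xyz":[0.1,0.8,0],"yaw":0},{"hand":-1,"xyz":[0.2,1.7,0],"yaw":0},{"hand":-1,"xyz":[0.3,2.6,0],"yaw":0},{"hand":-1,"xyz":[0.45,3.5,0],"yaw":0},{"hand":-1,"xyz":[0.6,4.4,0],"yaw":0},{"hand":-1,"xyz":[0.7,5.3,0],"yaw":0},{"hand":-1,"xyz":[0.85,6.2,0],"yaw":0},{"hand":-1,"xyz":[0.95,7.1,0],"yaw":0}]}}

```text
time: 27.9
position: [0.6067, 0.1026, 0.292]
tool_rot: [[0.115, 0.993, 0.0], [0.993, -0.115, -0.001], [-0.001, 0.0, -1.0]]
wrist_force: [-0.1, -0.2, -1.5]
gripper_width: 0.0439
```

Request:
{"api": "carry_out", "payload": {"series": [{"hand":-1,"xyz":[0.05,0.59,0],"yaw":0},{"hand":-1,"xyz":[0.05,0.59,0],"yaw":0},{"hand":-1,"xyz":[0.05,0.59,-0.7],"yaw":0},{"hand":-1,"xyz":[0.05,0.59,-1.4],"yaw":0},{"hand":-1,"xyz":[0.05,0.59,-2],"yaw":0},{"hand":-1,"xyz":[0.05,0.59,-2.23],"yaw":0},{"hand":-1,"xyz":[0.05,0.59,-2.23],"yaw":0},{"hand":-1,"xyz":[0.05,0.59,-2.23],"yaw":0}]}}

```text
time: 28.7
position: [0.6099, 0.1308, 0.1818]
tool_rot: [[0.114, 0.993, 0.002], [0.993, -0.114, 0.0], [0.0, 0.002, -1.0]]
wrist_force: [-0.4, 0.1, -0.9]
gripper_width: 0.0441
```

Request:
{"api": "carry_out", "payload": {"series": [{"hand":0.3,"xyz":[0,0,0],"yaw":0},{"hand":0.3,"xyz":[0,0,0],"yaw":0},{"hand":0.5,"xyz":[0,0,0],"yaw":0},{"hand":0.5,"xyz":[0,0,0.6],"yaw":0},{"hand":0.5,"xyz":[0,0,1.4],"yaw":0},{"hand":0.5,"xyz":[0,0,2.1],"yaw":0},{"hand":0.5,"xyz":[0,0,2.3],"yaw":0},{"hand":0.5,"xyz":[0,0,2.3],"yaw":0}]}}

```text
time: 29.5
position: [0.61, 0.1316, 0.2979]
tool_rot: [[0.114, 0.994, 0.005], [0.994, -0.114, 0.001], [0.002, 0.005, -1.0]]
wrist_force: [0.1, 0.5, -0.4]
gripper_width: 0.0642
```

```bash
python3 chk.py 10; python3 - <<'E'
import pickle
from station import env
pickle.dump(env.read_camera("wrist"),open("w10.pkl","wb"))
E
```

```text
c1 41.7; t1 35.2; t2 30.0; c2 36.2; c3 24.9; 29.6 [0.6086 0.1306 0.2941]
```

View pics/w10.png

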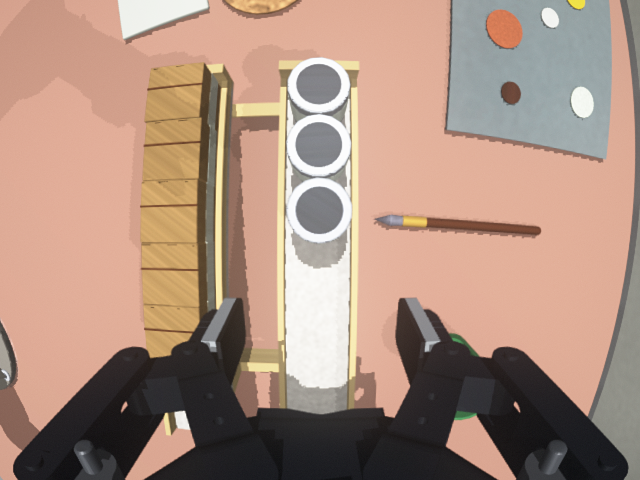

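Request:
{"api": "carry_out", "payload": {"series": [{"hand":1,"xyz":[0.12,1,0],"yaw":0},{"hand":1,"xyz":[0.25,2,0],"yaw":0},{"hand":1,"xyz":[0.25,2.2,0],"yaw":0},{"hand":1,"xyz":[0.25,2.2,-0.8],"yaw":0},{"hand":1,"xyz":[0.25,2.2,-1.7],"yaw":0},{"hand":1,"xyz":[0.25,2.2,-2.6],"yaw":0},{"hand":1,"xyz":[0.25,2.2,-3.1],"yaw":0},{"hand":1,"xyz":[0.25,2.2,-3.1],"yaw":0}]}}

```text
time: 30.45
position: [0.6178, 0.2382, 0.133]
tool_rot: [[0.113, 0.994, -0.013], [0.994, -0.113, -0.006], [-0.008, -0.012, -1.0]]
wrist_force: [-0.3, 0.3, -0.1]
gripper_width: 0.0854
```

```bash
python3 chk.py 11; python3 - <<'E'
from station import env
import cv2
im=env.read_camera("side")["image"]; cv2.imwrite("pics/d11.png",cv2.resize(im[180:380,230:430],(600,600),interpolation=cv2.INTER_CUBIC))
E
```

```text
c1 35.2; t1 27.6; t2 40.4; c2 38.8; c3 39.0; 30.55 [0.6212 0.2406 0.1395]
```

View pics/d11.png

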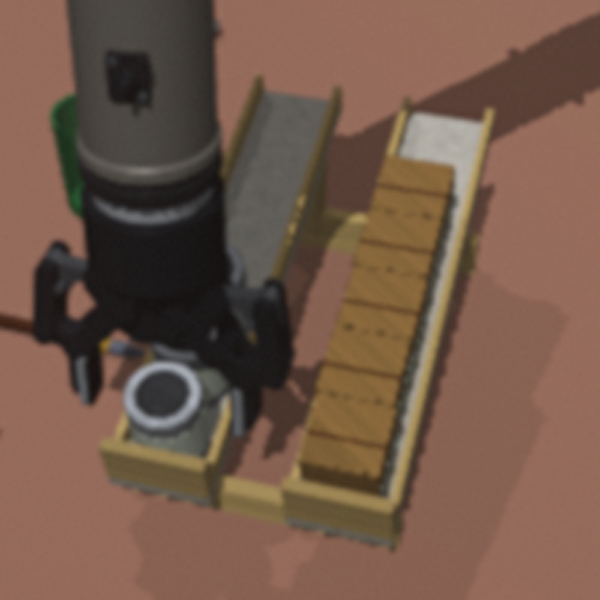

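Request:
{"api": "carry_out", "payload": {"series": [{"hand":-1,"xyz":[0,0,0],"yaw":0},{"hand":-1,"xyz":[0,0,0],"yaw":0},{"hand":-1,"xyz":[0,0,0],"yaw":0},{"hand":-1,"xyz":[0,0,0],"yaw":0},{"hand":-1,"xyz":[0,0,0],"yaw":0},{"hand":-1,"xyz":[0,0.15,0.6],"yaw":0},{"hand":-1,"xyz":[0,0.38,1.4],"yaw":0},{"hand":-1,"xyz":[0,0.54,2],"yaw":0}]}}

```text
time: 31.4
position: [0.6214, 0.2689, 0.2419]
tool_rot: [[0.113, 0.994, 0.0], [0.994, -0.113, 0.001], [0.001, -0.0, -1.0]]
wrist_force: [-0.2, 0.5, -1.3]
gripper_width: 0.0443
```

Request:
{"api": "carry_out", "payload": {"series": [{"hand":-1,"xyz":[-0.2,0.8,0],"yaw":0},{"hand":-1,"xyz":[-0.5,1.7,0],"yaw":0},{"hand":-1,"xyz":[-0.74,2.54,0],"yaw":0},{"hand":-1,"xyz":[-0.74,2.54,0],"yaw":0},{"hand":-1,"xyz":[-0.74,2.54,-0.7],"yaw":0},{"hand":-1,"xyz":[-0.74,2.54,-1.4],"yaw":0},{"hand":-1,"xyz":[-0.74,2.54,-2],"yaw":0},{"hand":-1,"xyz":[-0.74,2.54,-2.2],"yaw":0}]}}

```text
time: 32.2
position: [0.5826, 0.3926, 0.125]
tool_rot: [[0.113, 0.994, -0.007], [0.994, -0.113, -0.006], [-0.007, -0.006, -1.0]]
wrist_force: [-0.7, -0.1, -2.2]
gripper_width: 0.0445
```

Request:
{"api": "carry_out", "payload": {"series": [{"hand":-1,"xyz":[0,0,-0.15],"yaw":0},{"hand":-1,"xyz":[0,0,-0.3],"yaw":0},{"hand":-1,"xyz":[0,0,-0.37],"yaw":0},{"hand":-1,"xyz":[0,0,-0.37],"yaw":0},{"hand":-1,"xyz":[0,0,-0.37],"yaw":0}]}}

```text
time: 32.7
position: [0.5851, 0.3955, 0.1131]
tool_rot: [[0.114, 0.994, 0.002], [0.994, -0.114, 0.001], [0.002, 0.002, -1.0]]
wrist_force: [0.7, -0.4, -1.1]
gripper_width: 0.0442
```

Request:
{"api": "carry_out", "payload": {"series": [{"hand":-1,"xyz":[0,0,-0.05],"yaw":0},{"hand":-1,"xyz":[0,0,-0.1],"yaw":0},{"hand":-1,"xyz":[0,0,-0.1],"yaw":0},{"hand":-1,"xyz":[0,0,-0.1],"yaw":0}]}}

```text
time: 33.1
position: [0.5858, 0.3962, 0.1124]
tool_rot: [[0.114, 0.993, 0.005], [0.993, -0.114, 0.003], [0.004, 0.004, -1.0]]
wrist_force: [-3.1, -2.4, 13.8]
gripper_width: 0.0444
```

Request:
{"api": "carry_out", "payload": {"series": [{"hand":-1,"xyz":[0,0,-0.03],"yaw":0},{"hand":-1,"xyz":[0,0,-0.06],"yaw":0},{"hand":-1,"xyz":[0,0,-0.06],"yaw":0}]}}

```text
time: 33.4
position: [0.5865, 0.3968, 0.1122]
tool_rot: [[0.115, 0.993, 0.007], [0.993, -0.115, 0.005], [0.006, 0.007, -1.0]]
wrist_force: [-4.1, -3.8, 21.2]
gripper_width: 0.0441
```

Request:
{"api": "carry_out", "payload": {"series": [{"hand":-1,"xyz":[0,0,0.12],"yaw":0},{"hand":-1,"xyz":[0,0,0.12],"yaw":0},{"hand":0.15,"xyz":[0,0,0.12],"yaw":0},{"hand":0.2,"xyz":[0,0,0.12],"yaw":0},{"hand":0.3,"xyz":[0,0,0.12],"yaw":0},{"hand":0.5,"xyz":[0,0,0.12],"yaw":0},{"hand":0.7,"xyz":[0,0,0.12],"yaw":0},{"hand":0.7,"xyz":[0,0,0.5],"yaw":0}]}}

```text
time: 34.2
position: [0.5831, 0.3934, 0.1254]
tool_rot: [[0.113, 0.994, -0.006], [0.994, -0.113, -0.005], [-0.005, -0.005, -1.0]]
wrist_force: [-0.1, -0.0, 0.8]
gripper_width: 0.0729
```

Request:
{"api": "carry_out", "payload": {"series": [{"hand":0.7,"xyz":[0,0,0.9],"yaw":0},{"hand":0.7,"xyz":[0,0,1.8],"yaw":0},{"hand":0.7,"xyz":[0,0,2.7],"yaw":0},{"hand":0.7,"xyz":[-0.5,-0.8,2.7],"yaw":0},{"hand":0.7,"xyz":[-1,-1.6,2.7],"yaw":0},{"hand":0.7,"xyz":[-1.5,-2.4,2.7],"yaw":0},{"hand":0.7,"xyz":[-1.46,-2.84,2.7],"yaw":0},{"hand":0.7,"xyz":[-1.46,-2.84,2.7],"yaw":0}]}}

```text
time: 35.0
position: [0.5123, 0.2479, 0.2637]
tool_rot: [[0.12, 0.993, 0.001], [0.993, -0.12, -0.005], [-0.005, 0.001, -1.0]]
wrist_force: [0.7, -0.9, 0.6]
gripper_width: 0.0729
```

```bash
python3 chk.py 12
```

```text
c1 19.6; t1 32.1; t2 38.6; c2 36.3; c3 36.4; 35.1 [0.512  0.2528 0.2643]
```

View pics/w12.png

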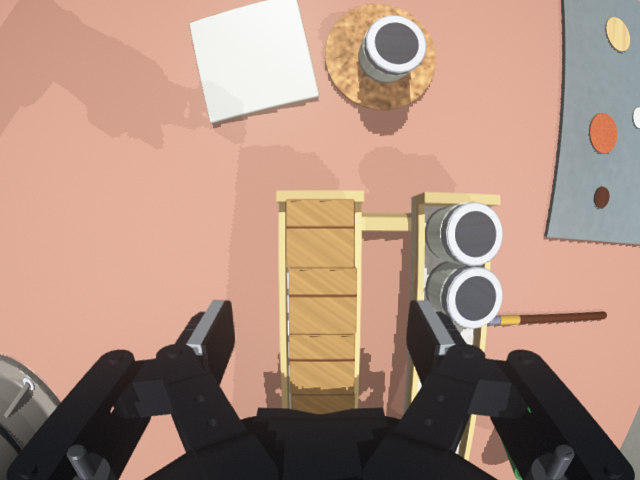

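Request:
{"api": "carry_out", "payload": {"series": [{"hand":0.7,"xyz":[0,-0.03,-0.8],"yaw":0},{"hand":0.7,"xyz":[0,-0.03,-1.6],"yaw":0},{"hand":0.7,"xyz":[0,-0.03,-2.2],"yaw":0},{"hand":0.7,"xyz":[0,-0.03,-2.47],"yaw":0},{"hand":0.7,"xyz":[0,-0.03,-2.47],"yaw":0},{"hand":-1,"xyz":[0,-0.03,-2.47],"yaw":0},{"hand":-1,"xyz":[0,-0.03,-2.47],"yaw":0},{"hand":-1,"xyz":[0,-0.03,-2.47],"yaw":0}]}}

```text
time: 35.9
position: [0.5129, 0.2529, 0.1427]
tool_rot: [[0.114, 0.994, 0.004], [0.994, -0.114, 0.003], [0.003, 0.004, -1.0]]
wrist_force: [0.4, 1.8, 3.5]
gripper_width: 0.0449
```

Request:
{"api": "carry_out", "payload": {"series": [{"hand":-1,"xyz":[0,0,0],"yaw":0},{"hand":-1,"xyz":[0,0,0],"yaw":0},{"hand":-1,"xyz":[0,0.15,0.6],"yaw":0},{"hand":-1,"xyz":[0,0.38,1.4],"yaw":0},{"hand":-1,"xyz":[0,0.54,2],"yaw":0},{"hand":-1,"xyz":[-0.2,1.4,2],"yaw":0},{"hand":-1,"xyz":[-0.5,2.3,2],"yaw":0},{"hand":-1,"xyz":[-0.79,3.09,2],"yaw":0}]}}

```text
time: 36.7
position: [0.4715, 0.4071, 0.2404]
tool_rot: [[0.115, 0.993, -0.0], [0.993, -0.115, -0.0], [-0.0, -0.0, -1.0]]
wrist_force: [0.1, 0.2, -1.8]
gripper_width: 0.0447
```

Request:
{"api": "carry_out", "payload": {"series": [{"hand":-1,"xyz":[0,0,0],"yaw":0},{"hand":-1,"xyz":[0,0,-0.7],"yaw":0},{"hand":-1,"xyz":[0,0,-1.4],"yaw":0},{"hand":-1,"xyz":[0,0,-2],"yaw":0},{"hand":-1,"xyz":[0,0,-2.3],"yaw":0},{"hand":-1,"xyz":[0,0,-2.5],"yaw":0},{"hand":-1,"xyz":[0,0,-2.6],"yaw":0},{"hand":-1,"xyz":[0,0,-2.6],"yaw":0}]}}

```text
time: 37.5
position: [0.4733, 0.4071, 0.1134]
tool_rot: [[0.114, 0.993, 0.004], [0.993, -0.114, 0.003], [0.003, 0.003, -1.0]]
wrist_force: [-1.0, -1.2, 4.3]
gripper_width: 0.0451
```

Light contact (4 N). Release and retreat.

Request:
{"api": "carry_out", "payload": {"series": [{"hand":-1,"xyz":[0,0,0.02],"yaw":0},{"hand":0.15,"xyz":[0,0,0.02],"yaw":0},{"hand":0.2,"xyz":[0,0,0.02],"yaw":0},{"hand":0.3,"xyz":[0,0,0.02],"yaw":0},{"hand":0.5,"xyz":[0,0,0.02],"yaw":0},{"hand":0.7,"xyz":[0,0,0.02],"yaw":0},{"hand":0.7,"xyz":[0,0,0.5],"yaw":0},{"hand":0.7,"xyz":[0,0,1.3],"yaw":0}]}}

```text
time: 38.3
position: [0.4708, 0.404, 0.1727]
tool_rot: [[0.113, 0.994, -0.006], [0.994, -0.113, -0.005], [-0.006, -0.005, -1.0]]
wrist_force: [0.6, -0.7, 0.1]
gripper_width: 0.0727
```

Request:
{"api": "carry_out", "payload": {"series": [{"hand":0.7,"xyz":[0,0,0.9],"yaw":0},{"hand":0.7,"xyz":[0,0,1.8],"yaw":0},{"hand":0.7,"xyz":[0,-0.8,2.2],"yaw":0},{"hand":0.7,"xyz":[0,-1.6,2.5],"yaw":0},{"hand":0.7,"xyz":[0,-2.5,2.5],"yaw":0},{"hand":0.7,"xyz":[0,-3.4,2.5],"yaw":0},{"hand":0.7,"xyz":[0.2,-3.8,2.5],"yaw":0},{"hand":0.7,"xyz":[0.2,-3.8,2.5],"yaw":0}]}}

```text
time: 39.1
position: [0.4842, 0.2108, 0.3002]
tool_rot: [[0.122, 0.992, 0.001], [0.992, -0.122, -0.004], [-0.003, 0.002, -1.0]]
wrist_force: [-0.1, 0.2, 0.2]
gripper_width: 0.0725
```

Request:
{"api": "carry_out", "payload": {"series": [{"hand":0.7,"xyz":[0,0,0],"yaw":0},{"hand":0.7,"xyz":[0,0,0],"yaw":0},{"hand":0.7,"xyz":[0,0,0],"yaw":0},{"hand":0.7,"xyz":[0,0,0],"yaw":0}]}}

```text
time: 39.5
position: [0.4815, 0.2174, 0.3004]
tool_rot: [[0.111, 0.994, -0.0], [0.994, -0.111, 0.001], [0.001, -0.0, -1.0]]
wrist_force: [-0.5, 1.1, -0.0]
gripper_width: 0.0723
```

```bash
python3 chk.py 13; python3 - <<'E'
from station import env
import pickle
pickle.dump(env.read_camera("wrist"),open("w13.pkl","wb"))
E
```

```text
c1 19.8; t1 35.2; t2 38.5; c2 36.0; c3 36.2; 39.6 [0.4818 0.2168 0.3003]
```

View pics/w13.png

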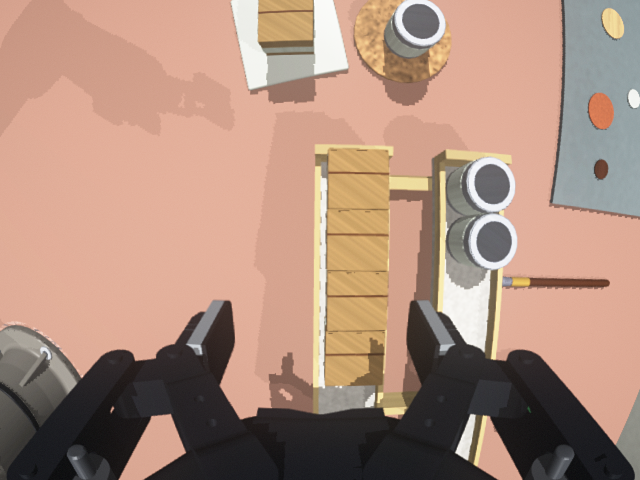

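```bash
python3 - <<'E'
from h import *
import pickle
from station import env
c=pickle.load(open("w13.pkl","rb"))
f=lambda u,v,z=.006: fray(c,u,v,z).round(4)
print("tile front corners",f(251,90),f(348,71),"carton base front",f(261,53),f(312,53),"tin base?",f(411,38),"mat",f(403,36), "tin lid",f(419,22,.062))
im=env.read_camera("side")["image"]; cv2.imwrite("pics/d14.png",cv2.resize(im[280:480,200:440],(720,600),interpolation=cv2.INTER_CUBIC))
E
```

```text
tile front corners [0.4279 0.3432] [0.5233 0.3502] carton base front [0.4418 0.3792] [0.4909 0.3721] tin base? [0.5898 0.3808] mat [0.5819 0.3832] tin lid [0.5835 0.3814]
```

View pics/d14.png

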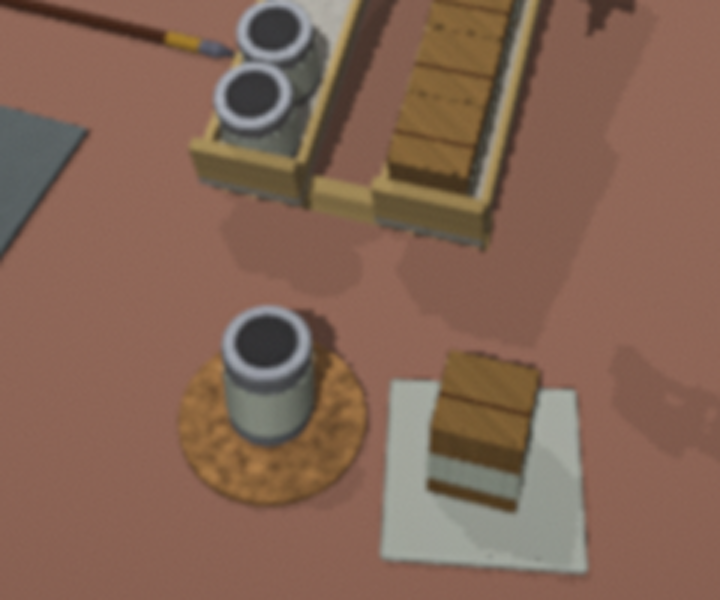

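```bash
python3 -c "
from station import env
print(env.sign_off(), env.read_state()['time'])"
```

```text
the job is handed in; nothing more can be done
the job is handed in; nothing more can be done
```

The rack is restocked and the two front items are out. I handed the job in after about 40 s of robot time; `sign_off` gives no verdict.

- **Restocking:** I moved the stray carton from the tin lane (b) to the carton lane (a). Then I added the three table cartons to lane a and the two table tins to lane b. The pictures taken before I removed the front items showed five cartons and three tins standing in line, with the front ones at the stops.
- **Taking out the front items:** I stood the front tin on the cork mat and the front carton on the white tile.
- **Last checks:** In the last wrist and side pictures the tin is upright, about 2–8 mm from the mat's centre, depending on which mark I measured. The carton stands flat, about 4 mm from the tile's centre. Two tins and four cartons have closed up in their lanes, and the gripper is clear of everything.
- **Jar, brush and pebble:** I never went near them. The last full scene picture, about 14 s before the end, shows them where they started.
- **Disagreements:** One picture difference suggested a table carton had been knocked, but matching its position showed it had not moved. The scene and side cameras differed by about 9 mm on the tile's centre. The last wrist measurement was within about 2 mm of the average I used.

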